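# Mount the pipette bracket and hang up the pipettes

### The job

Hook both claws of the green bracket into the upper slots of the two uprights and press it down until the yellow catch springs out over its plate and locks it fully home. Then pull every pipette out of the blue holder block and hang it upright by its collar in the bracket, each well inside a slot of its own with the collar resting on the shelf. Leave everything else on the bench where it is.

Things in the scene. Friction and masses are not known exactly. Their poses are not given: they have to be found in the camera images.
- stand: Fixed stand on a grey foot: two steel uprights 36 mm wide, 235 mm tall, at its y = -75 and 75 mm, joined by blue bars set back 9 mm. Origin on the bench below the middle of the uprights' front faces; x through the uprights to the back, away from the bracket's side; z up. Upper slots 13 mm wide, z 192 to 220 mm, wall 4 mm, open 24 mm behind. Lower slots (z 60 to 88 mm) stay empty.
- stand_seat (a point): Point on the stand, x = 0, y = 0, z = 150 mm, the stand's axes: the locked bracket's origin lies here (or up to 2 mm to the front), axes alike. A black spring pad, 4 to 24 mm in front of the uprights, top at z = 158 mm, meets a bracket 8 mm above home and takes 4 N at first, 9 N at home; it lifts a bracket that is not locked.
- catch (a joint): Yellow spring catch in the upper blue bar, 24 mm wide, z 212 to 224 mm, at the stand's y = 0. 0 = out, 8 mm proud of the uprights' faces; grows to 0.012 m as it is pushed to the back (2 to 5 N). The bracket's plate pushes it back as the claws go in; once the bracket is pressed home it springs out over the plate's top edge. Locked = near 0 with the bracket home.
- bracket: Loose green metal L-bracket, 0.26 to 0.38 kg, right way up on the bench. Origin at the underside, in the middle, below the back face of its plate; x to the back (claw side), z up. Shelf 5 mm thick, x -95 to 0, 268 mm wide. Plate 6 mm thick (x -6 to 0), 190 mm wide, 62 mm high. About 10 N of push brings it home; it must go about 1 mm below home for the catch to spring out.
- rib (a point): Top of the bracket's orange grip rib, at the bracket's x = -42, y = 0, z = 62 mm, near its centre of mass. The rib is 12 mm thick (y), runs from x = -72 to -6 mm and stands on the shelf.
- claw (a point): Middle of the tab of the dark claw at the bracket's y = +75, z = 49 mm, x = 0 (the other is at y = -75 mm). Each is 6 mm wide: tab z 45 to 53 mm, back to x = 11 mm; tooth down to z = 33 mm at x 6 to 11 mm. It passes into its slot with the bracket 9 to 17 mm (best 13) above home, then goes down; the tab meets the slot's lower end 3 mm below home.
- hang_slot (a point): Where a pipette's axis goes in one of the bracket's six slots: bracket x = -62, y = 24 mm, z = 5 mm (shelf top). Slots centred at y = -112, -68, -24, 24, 68, 112 mm, 20 mm wide, open at the front edge (x = -95), ending at x = -53 mm.
- holder: Fixed blue block, 50 x 260 x 65 mm, origin at the middle of its underside, with five upright cups in a row at y = -100, -50, 0, 50, 100 mm: 18 mm bore, open at the top, floor at z = 10 mm. Each pipette that is present stands in one of them.
- pip1: Pipette with a red button and band, 200 mm long, 0.06 to 0.13 kg, standing in the holder (may be absent). Origin at the lower tip, z along it towards the button. Tip 10 mm thick to z = 30 mm, shaft 13 mm thick to 115 mm, grey collar 36 mm across from 115 to 121 mm, round white grip 24 mm thick to 190 mm, button 16 mm thick to 200 mm.
- pip1_collar (a point): Centre of the underside of the red pipette's collar, 115 mm above its origin; axes as the pipette's.
- pip2: Pipette with a green button and band, 200 mm long, 0.06 to 0.13 kg, standing in the holder (may be absent). Origin at the lower tip, z along it towards the button. Tip 10 mm thick to z = 30 mm, shaft 13 mm thick to 115 mm, grey collar 36 mm across from 115 to 121 mm, round white grip 24 mm thick to 190 mm, button 16 mm thick to 200 mm.
- pip2_collar (a point): Centre of the underside of the green pipette's collar, 115 mm above its origin; axes as the pipette's.
- pip3: Pipette with a yellow button and band, 200 mm long, 0.06 to 0.13 kg, standing in the holder (may be absent). Origin at the lower tip, z along it towards the button. Tip 10 mm thick to z = 30 mm, shaft 13 mm thick to 115 mm, grey collar 36 mm across from 115 to 121 mm, round white grip 24 mm thick to 190 mm, button 16 mm thick to 200 mm.
- pip3_collar (a point): Centre of the underside of the yellow pipette's collar, 115 mm above its origin; axes as the pipette's.
- pip4: Pipette with a blue button and band, 200 mm long, 0.06 to 0.13 kg, standing in the holder (may be absent). Origin at the lower tip, z along it towards the button. Tip 10 mm thick to z = 30 mm, shaft 13 mm thick to 115 mm, grey collar 36 mm across from 115 to 121 mm, round white grip 24 mm thick to 190 mm, button 16 mm thick to 200 mm.
- pip4_collar (a point): Centre of the underside of the blue pipette's collar, 115 mm above its origin; axes as the pipette's.
- pip5: Pipette with a black button and band, 200 mm long, 0.06 to 0.13 kg, standing in the holder (may be absent). Origin at the lower tip, z along it towards the button. Tip 10 mm thick to z = 30 mm, shaft 13 mm thick to 115 mm, grey collar 36 mm across from 115 to 121 mm, round white grip 24 mm thick to 190 mm, button 16 mm thick to 200 mm.
- pip5_collar (a point): Centre of the underside of the black pipette's collar, 115 mm above its origin; axes as the pipette's.
- deepwell: Bystander, not to be disturbed: white deep-well plate, 127 x 85 x 42 mm; origin at the middle of its underside.
- reagent: Bystander, not to be disturbed: amber bottle, 64 mm across, 140 mm tall; origin at the middle of its underside.
- beaker: Bystander, not to be disturbed: glass beaker, 72 mm across, 85 mm tall; origin at the middle of its underside.
- tipbox: Bystander, not to be disturbed: blue tip box with clear lid, 90 x 120 x 68 mm; origin at the middle of its underside.
- buffer: Bystander, not to be disturbed: small jar with red cap, 44 mm across, 90 mm tall; origin at the middle of its underside.
- timer: Bystander, not to be disturbed: flat white bench timer, 55 x 70 x 18 mm; origin at the middle of its underside.

How it is judged:
On the way:
1. the bracket is hooked in both uprights, pressed home, and the yellow catch has sprung out over it (x of bracket in the frame of stand_seat between -0.006 and 0.004 m and y of bracket in the frame of stand_seat between -0.007 and 0.007 m and z of bracket in the frame of stand_seat between -0.005 and 0.003 m and value of joint catch below 0.0035 m and angle between the x axis of bracket and the x axis of stand, either way round below 0.12 rad), for 0.3 s.
At the end, for the whole second after the job is handed in: Bracket locked home (origin within -6..4 mm in x, 7 mm in y, -5..3 mm in z of the seat, turned under 0.12 rad, catch out to 3.5 mm); each pipette present at rest in a bracket slot, collar underside 1 to 11 mm above the bracket's underside, axis at x -86 to -50 mm, tilt under 0.2 rad (all of step 1 and x of pip1_collar in the frame of bracket between -0.086 and -0.05 m and y of pip1_collar in the frame of bracket between -0.125 and 0.125 m and z of pip1_collar in the frame of bracket between 0.001 and 0.011 m and angle between each of pip1, pip2, pip3, pip4, pip5's own z axis and vertical below 0.2 rad and linear speed of each of pip1, pip2, pip3, pip4, pip5 below 0.03 m/s and x of pip2_collar in the frame of bracket between -0.086 and -0.05 m and y of pip2_collar in the frame of bracket between -0.125 and 0.125 m and z of pip2_collar in the frame of bracket between 0.001 and 0.011 m and x of pip3_collar in the frame of bracket between -0.086 and -0.05 m and y of pip3_collar in the frame of bracket between -0.125 and 0.125 m and z of pip3_collar in the frame of bracket between 0.001 and 0.011 m and x of pip4_collar in the frame of bracket between -0.086 and -0.05 m and y of pip4_collar in the frame of bracket between -0.125 and 0.125 m and z of pip4_collar in the frame of bracket between 0.001 and 0.011 m and x of pip5_collar in the frame of bracket between -0.086 and -0.05 m and y of pip5_collar in the frame of bracket between -0.125 and 0.125 m and z of pip5_collar in the frame of bracket between 0.001 and 0.011 m); the robot touches nothing.
It fails at once if a bystander is pushed more than 30 mm or tipped over (distance of any of deepwell, reagent, beaker, tipbox, buffer, timer from where it was at the start of the episode above 0.03 m or angle between any of deepwell, reagent, beaker, tipbox, buffer, timer's own z axis and vertical above 0.5 rad).
Of pip1, pip2, pip3, pip4, pip5 only 3 to 5 are there at a start; the rules pass over those that are not, and their reading is None.
At some moment in a run one of bracket may be knocked a few centimetres aside while the robot is not near it.
It also fails if it takes over 210 s, if anything falls off the work surface, if the arm or the gripper's body presses on something with over 40 N, if the wrist force passes 120 N, or if a joint passes its speed limit or range.

### The arm

A 6-joint arm with a two-finger parallel gripper is mounted at the origin on the work surface. World frame = base frame: x ahead of the robot, y to its left, z up, the work surface at z = 0. Lengths are in m, angles in rad, forces in N, time in s.
With the tool pointing down it reaches from about 0.35 to 0.975 m from the base axis. Payload 4.9 kg.
Tool frame: the origin (TCP) lies midway between the tips of the shut fingers; the grasp point (between the pads) lies 19 mm behind it; z points along the fingers, y is the line along which they close (so a half turn about z gives the same grasp; the last joint's range is limited). The gripper opens to 85 mm and grips with 20 to 120 N. Pads are 22 mm wide; open, the fingers measure 114 mm over their backs; the gripper's body (76 mm by 85 mm) begins 54 mm behind the grasp point. The pads swing forward as they close: fully open they stand 13 mm farther back than shut.
Start: joints at [-1.466, 0.053, 1.613, -0, 1.476, -0.119], TCP at [0.139, -0.609, 0.231] pointing down, gripper open.
Joint ranges: [-3.01, 3.01], [-1.01, 2.22], [0.06, 2.58], [-1.02, 4.17], [0.09, 2.62], [-3.14, 3.14]. Speed limits (rad/s): [2.57, 2.57, 3.14, 3.14, 3.14, 3.14].

### API

Orientations are given as a rotation vector (axis times angle).
In Python, from station import ctrl gives the robot as it stands.
- The arm moves only by the tool step_arm, never from a script. Its argument "targets" is a list of rows, each an object with "travel": the shift along the world's x, y, z as a fraction of full scale, a list of three; "angular": the turn, a rotation vector about the world's x, y, z as a fraction of full scale, a list of three; "gripper": the opening, from 0 (shut) to 1 (fully open). In form: [{"travel": [x, y, z], "angular": [rx, ry, rz], "gripper": gripper}, ...]. A call has 1 to 10 rows; each row is the pose to reach, as a shift and turn from the pose commanded when the call began; what a row does not reach only later rows make up. Full scale, the value 1, is 0.6 m for a shift and pi/4 rad for a turn. A row lasts 1/10 s, in which the tool goes at most 50 mm and 8.59 degrees, less where a joint would pass 70% of its speed; a pose out of reach is approached as far as the arm can. A call with a number of a shift or a turn outside -1 to 1 is refused whole. A call with a gripper value outside its range is refused whole. The fingers move at their own pace and stop on an object; "squeeze" is the grip in N (left out, the last holds). Time passes only in rows, so rows that repeat a pose let the fingers close. It gives the time, the measured TCP pose, the force, the opening and the grip force at its end, in the units of the state.
- ctrl.get_obs(): the state, without advancing time (a new reading comes with each control period).
- ctrl.get_image(name): name is "side" or "top"; returns a dict with "img" (480x640x3 uint8, red, green, blue), "fx", "fy", "cx", "cy" (pixels), "rvec" (rotation vector, rad) and "tvec" (3), from world to camera coordinates, as OpenCV has them. Camera axes: x right, y down, z forward; pixel columns grow to the right and rows downward; lengths in m; the calibration is good to about 2 mm. A picture is of the moment at which its call begins. There is no depth.
- ctrl.finish_job(): hands the job in; it is judged then, once.
The state is a dict: "t": time; "q": joint angles; "dq": joint speeds; "effort": joint torques, N m; "tool_pos": TCP position; "tool_rot": TCP orientation; "contact_force": force on the tool from outside, world axes, zero at the start; "wrist_torque": the same for the moment, N m; "opening": finger opening in m; "grip_force": force on a finger pad.
Only numpy, scipy, OpenCV 4.12 (cv2) and the standard library are available. Lean on these libraries where they do the work, as an engineer would, in place of code of your own. Each camera call takes 0.05 s, during which the arm holds its last target. There are 200 camera calls.

## Working session

There is one attempt and no reset: what is moved stays moved. The work goes in short steps, Python scripts to look and compute and a tool call to move; the robot and the scene stay as the last step left them, time stands still between calls to the robot, and variables do not carry over. Pictures are saved under pics/ and viewed, at most 16 in all, crops included, and the job is handed in when it is done.

Besides the shell and the picture viewer there is one more tool, called after "Request:" as a command line: name --argument value ..., lists and objects as JSON in quotes. step_arm: Moves the arm, as the interface text tells. Its arguments: {"type":"object","properties":{"targets":{"type":"array"},"squeeze":{"type":"number"}},"required":["targets"]}

```bash
ls; mkdir -p pics; python3 - <<'E'
from station import ctrl
import cv2,numpy as np,pickle
print(ctrl.get_obs())
for n in("side","top"):
    d=ctrl.get_image(n); cv2.imwrite(f"pics/{n}0.png",d["img"][:,:,::-1]); pickle.dump(d,open(f"{n}0.pkl","wb"))
    R=cv2.Rodrigues(np.array(d["rvec"]))[0]; print(n,d["fx"],d["fy"],d["cx"],d["cy"],"cam",-R.T@np.array(d["tvec"]),R.tolist())
E
```

```text
pics
{'t': 0.0, 'q': array([-1.46601128e+00,  5.33838449e-02,  1.61430572e+00, -1.78733737e-05,
        1.47599535e+00, -1.19007935e-01]), 'dq': array([-2.02279106e-04, -8.37010629e-04,  1.14065853e-04, -2.46919244e-05,
       -1.49865056e-03,  1.10383156e-03]), 'effort': array([-4.08384412e-04, -3.93682337e+01, -3.70180070e+01, -9.47489843e-05,
        6.95703246e-03, -3.24923597e-06]), 'tool_pos': array([ 0.13863058, -0.60878768,  0.23003929]), 'tool_rot': array([-3.11986595e+00, -3.50569106e-01,  4.57108405e-06]), 'contact_force': array([-0.70681243, -0.00732571,  0.52133325]), 'wrist_torque': array([ 0.04967343, -0.0185543 ,  0.00765362]), 'grip_force': 0.0, 'opening': 0.08533661221870273}
side 435.3495008848991 435.3495008848991 319.7190209269102 243.55009952207195 cam [0.21125865 0.80013137 0.71120569] [[-0.9213374562802132, -0.3884892612569236, -0.014607722038561505], [-0.1947445585800831, 0.4937227453789804, -0.8475331306792028], [0.3364696844569429, -0.778019244352922, -0.5305414280317358]]
top 439.8610204626975 439.8610204626975 313.35119651859986 241.73019312256798 cam [ 0.3395376  -0.02279464  1.08315558] [[0.0010549257627553432, -0.9998902412963071, -0.014778108540941054], [-0.9805377383297413, 0.0018670755987374443, -0.19632182186375596], [0.19632786568093388, 0.01469759807320091, -0.9804281461525102]]
```

View pics/side0.png

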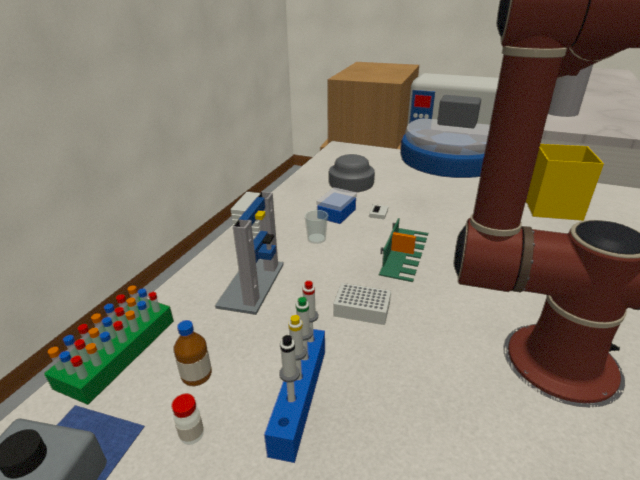

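View pics/top0.png

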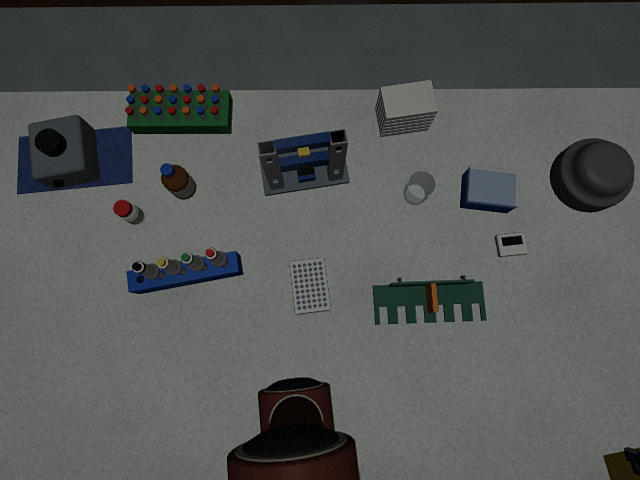

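```bash
cat > h.py <<'E'
import cv2,numpy as np,pickle
from station import ctrl
def cam(d):
    R=cv2.Rodrigues(np.array(d["rvec"],float))[0]; return R,np.array(d["tvec"],float).ravel(),np.array([[d["fx"],0,d["cx"]],[0,d["fy"],d["cy"]],[0,0,1]])
def ray(d,p):
    R,t,K=cam(d); v=R.T@np.linalg.solve(K,[p[0],p[1],1.]); return -R.T@t,v/np.linalg.norm(v)
def onz(d,p,z):
    c,v=ray(d,p); return c+v*(z-c[2])/v[2]
def tri(d1,p1,d2,p2):
    c1,v1=ray(d1,p1);c2,v2=ray(d2,p2)
    s=np.linalg.lstsq(np.c_[v1,-v2],c2-c1,rcond=None)[0]
    a=c1+s[0]*v1;b=c2+s[1]*v2; return (a+b)/2,np.linalg.norm(a-b)
def proj(d,X):
    R,t,K=cam(d); x=K@(R@np.asarray(X,float)+t); return x[:2]/x[2]
def load(n): return pickle.load(open(n+".pkl","rb"))
def snap(n,tag):
    d=ctrl.get_image(n); pickle.dump(d,open(f"{n}{tag}.pkl","wb")); cv2.imwrite(f"pics/{n}{tag}.png",d["img"][:,:,::-1]); return d
def crop(d,x0,y0,w,h,s):
    return cv2.resize(d["img"][y0:y0+h,x0:x0+w,::-1],(w*s,h*s),interpolation=cv2.INTER_CUBIC)
E
python3 - <<'E'
from h import *
s=load("side0");t=load("top0")
A=crop(t,250,120,100,75,4);B=crop(s,210,185,100,75,4)
C=crop(t,350,265,150,75,1);C=crop(t,365,262,133,75,3)
D=crop(s,370,215,67,75,4)
b=np.zeros((600,800,3),np.uint8);b[:300,:400]=A;b[:300,400:]=B;b[300:525,:399]=C;b[300:,400:668]=D
b=cv2.convertScaleAbs(b,alpha=1.6,beta=10)
cv2.imwrite("pics/m1.png",b)
b=np.zeros((600,800,3),np.uint8)
b[:300]=cv2.resize(crop(t,115,235,133,75,3)[:, :399],(532,300))[:,:].copy() if 0 else cv2.copyMakeBorder(crop(t,115,237,133,60,5),0,0,0,135,cv2.BORDER_CONSTANT)
b[300:,:]=cv2.copyMakeBorder(crop(s,262,275,70,75,4),0,0,0,520,cv2.BORDER_CONSTANT)
b[300:600,300:]=cv2.copyMakeBorder(crop(s,262,345,70,75,4),0,0,0,220,cv2.BORDER_CONSTANT)
cv2.imwrite("pics/m2.png",cv2.convertScaleAbs(b,alpha=1.6,beta=10))
E
```

```text
(no output)
```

View pics/m1.png

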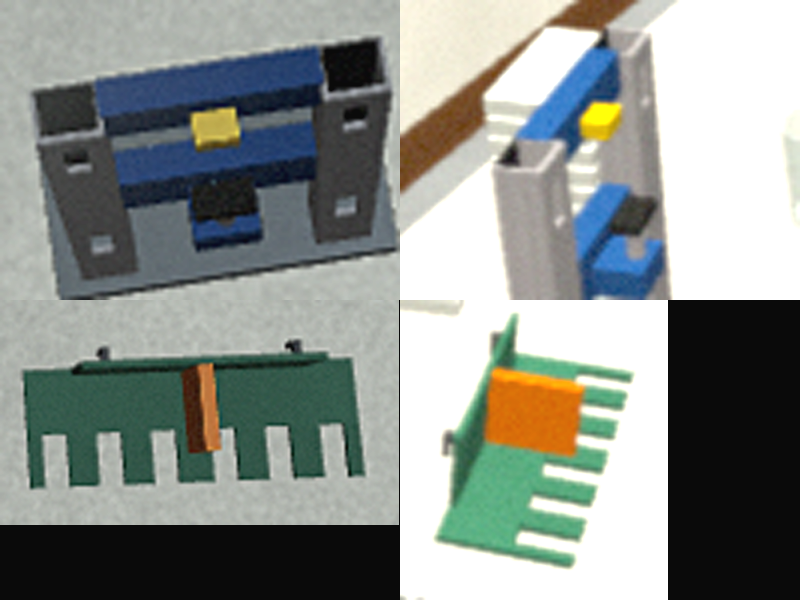

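View pics/m2.png

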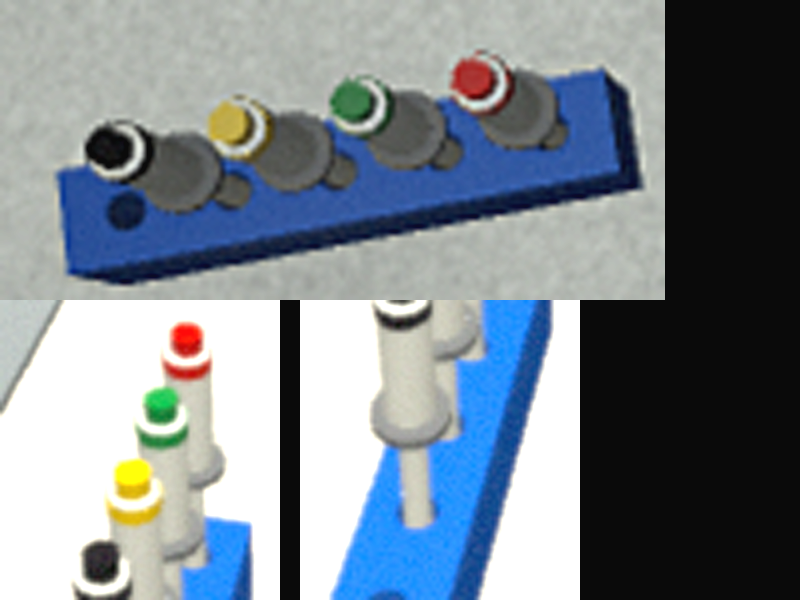

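```bash
cat > m.py <<'E'
from h import *
from scipy.optimize import least_squares
s=load("side0");t=load("top0")
np.set_printoptions(precision=4,suppress=True)
ct=lambda x,y:(250+x/4-.375,120+y/4-.375)
cs=lambda x,y:(210+(x-400)/4-.375,185+y/4-.375)
def fit2(d_model,obs):  # planar rigid
    def f(p):
        c,sn=np.cos(p[2]),np.sin(p[2]); R=np.array([[c,-sn],[sn,c]])
        return (np.asarray(d_model)@R.T+p[:2]-np.asarray(obs)).ravel()
    r=least_squares(f,[*np.mean(obs,0),0]); return r.x,f(r.x).reshape(-1,2)*1000
# stand front-top corners
m=[(0,93),(0,57),(0,-57),(0,-93)]
px=[ct(40,144),ct(103,132),ct(320,98),ct(385,87)]
P=[onz(t,p,.235)[:2] for p in px]; print(np.array(P))
st,r=fit2(np.array(m)/1000.,P); print("stand",st,r)
def W(pose,x,y,z):
    c,sn=np.cos(pose[2]),np.sin(pose[2]); return np.array([pose[0]+c*x-sn*y,pose[1]+sn*x+c*y,z])
for y in(75,-75):
  a=W(st,0,y/1e3,.206); print("slot proj top crop",[(q-o+.375)*4 for q,o in zip(proj(t,a),(250,120))],"side",[(q-o+.375)*4 for q,o in zip(proj(s,a),(210,185))])
a=W(st,-.008,0,.224);print("catch front top", [(q-o+.375)*4 for q,o in zip(proj(t,a),(250,120))],[(q-o+.375)*4 for q,o in zip(proj(s,a),(210,185))])
# bracket
cb=lambda x,y:(365+x/3-.333,262+(y-300)/3-.333)
db=lambda x,y:(370+(x-400)/4-.375,215+(y-300)/4-.375)
px=[(cb(24,372),5,(0,134)),(cb(351,359),5,(0,-134)),(cb(33,487),5,(-95,134)),(cb(364,475),5,(-95,-134)),(cb(86,363),62,(0,95)),(cb(328,352),62,(0,-95))]
P=[onz(t,p,z/1e3)[:2] for p,z,_ in px]
br,r=fit2(np.array([q for *_,q in px])/1e3,P); print("bracket",br,r)
rib,g=tri(t,cb(200,367),s,db(489,370)); print("rib back-top approx",rib,g, "exp",W(br,-.006,0,.062))
print("rib front-top",tri(t,cb(214,449),s,db(583,382)),W(br,-.072,0,.062))
print("plate corner y+", tri(t,cb(86,363),s,db(452,507)) ,W(br,0,.095,.062))
# pips
pt=lambda x,y:(115+x/5-.4,237+y/5-.4); ps=lambda x,y:(262+x/4-.375,275+(y-300)/4-.375)
for n,a,b in(("red",(473,77),(186,332)),("green",(351,97),(162,397)),("yel",(230,122),(133,467)),("blk",(106,147),(99,551))):
    X,g=tri(t,pt(*a),s,ps(*b)); print(n,X,g,"cup z210",onz(t,pt(*a),.21))
px=[(56,173),(604,69),(618,172),(72,272)]
P=[onz(t,pt(*p),.065)[:2] for p in px]
ho,r=fit2(np.array([(25,130),(25,-130),(-25,-130),(-25,130)])/1e3,P); print("holder",ho,r)
for y in(-100,-50,0,50,100): print(y,W(ho,0,y/1e3,0)[:2])
E
python3 m.py
```

```text
[[ 0.6897  0.1003]
 [ 0.6961  0.0681]
 [ 0.7141 -0.0433]
 [ 0.7199 -0.0768]]
stand [0.7049 0.0121 0.1667] [[-0.1767  3.4597]
 [-0.5788  0.1898]
 [ 0.321  -0.8102]
 [ 0.4345 -2.8393]]
slot proj top crop [np.float64(74.46631610773238), np.float64(160.15013412967653)] side [np.float64(160.18189253689843), np.float64(203.69492321326447)]
slot proj top crop [np.float64(353.78127936127726), np.float64(114.60096439060521)] side [np.float64(245.6101896094467), np.float64(84.97102516828022)]
catch front top [np.float64(215.5013205202024), np.float64(138.0457738661106)] [np.float64(215.52126362689705), np.float64(115.65179203025343)]
bracket [ 0.4517 -0.2855  0.0391] [[ 0.8854  0.2658]
 [ 0.8794 -1.589 ]
 [-1.8677  1.4174]
 [-1.0674 -1.8048]
 [ 1.0786  2.4706]
 [ 0.0917 -0.76  ]]
rib back-top approx [ 0.4463 -0.2788  0.0672] 0.006252896272787719 exp [ 0.4457 -0.2857  0.062 ]
rib front-top (array([ 0.3819, -0.2865,  0.0673]), np.float64(0.0017879694998768345)) [ 0.3797 -0.2883  0.062 ]
plate corner y+ (array([ 0.4527, -0.2046, -0.0063]), np.float64(0.002694842596087491)) [ 0.448  -0.1906  0.062 ]
red [0.4946 0.2014 0.2094] 0.0018609493329289 cup z210 [0.4936 0.2009 0.21  ]
green [0.4856 0.2501 0.2099] 0.00012083947545742435 cup z210 [0.4855 0.25   0.21  ]
yel [0.476  0.2984 0.2109] 0.0016606690983119016 cup z210 [0.4753 0.2985 0.21  ]
blk [0.4666 0.3484 0.2102] 0.002909794387349853 cup z210 [0.4652 0.348  0.21  ]
holder [0.4746 0.2993 0.1866] [[ 1.2182 -0.5037]
 [ 0.3138 -0.0969]
 [ 0.0748 -1.0552]
 [-1.6068  1.6558]]
-100 [0.4931 0.201 ]
-50 [0.4838 0.2501]
0 [0.4746 0.2993]
50 [0.4653 0.3484]
100 [0.456  0.3975]
```

```bash
python3 - <<'E'
from h import *
s=load("side0");t=load("top0")
b=np.zeros((600,800,3),np.uint8)
b[:,:400]=crop(t,255,130,50,75,8)[:, :400];b[:,400:]=crop(s,230,190,50,75,8)
b=cv2.convertScaleAbs(b,alpha=1.0)
b[:,:400]=cv2.convertScaleAbs(b[:,:400],alpha=1.7)
cv2.imwrite("pics/m3.png",b)
for n,d,(x0,y0,w,h) in(("t",t,(250,120,100,75)),("s",s,(210,185,100,75))):
    hsv=cv2.cvtColor(d["img"][y0:y0+h,x0:x0+w],cv2.COLOR_RGB2HSV); m=cv2.inRange(hsv,(20,120,90),(35,255,255))
    ys,xs=np.nonzero(m); print(n,len(xs),xs.mean()+x0,ys.mean()+y0,xs.min()+x0,xs.max()+x0,ys.min()+y0,ys.max()+y0)
E
```

```text
t 83 303.3614457831325 150.8433734939759 298 309 147 155
s 79 259.55696202531647 214.9493670886076 255 264 211 219
```

View pics/m3.png

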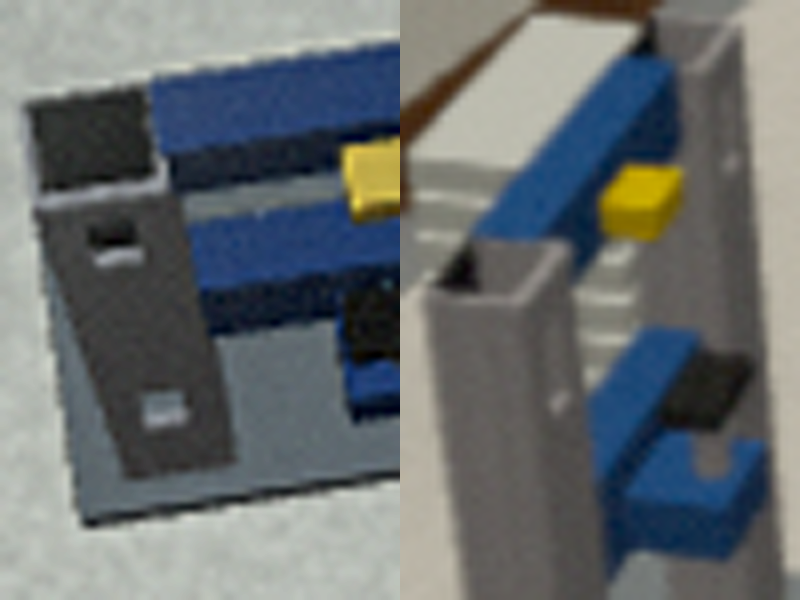

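```bash
cat >> m.py <<'E'
print("----")
T=lambda x,y:(255+x/8-.44,130+y/8-.44);S=lambda x,y:(230+(x-400)/8-.44,190+y/8-.44)
for a,b in(((38,209),(530,302)),((172,190),(573,244))): print(tri(t,T(*a),s,S(*b)),onz(t,T(*a),.235))
px=[T(38,209),T(172,190),ct(319,99),ct(387,87.5)]
P=[onz(t,p,.235)[:2] for p in px]; st,r=fit2(np.array(m)/1000.,P); print("stand",st,r)
X=tri(t,(303.36,150.84),s,(259.56,214.95)); print("catch c",X, "exp front-ish", W(st,-.004,0,.22))
E
python3 m.py|sed -n '/----/,$p'
```

```text
----
(array([0.6896, 0.101 , 0.236 ]), np.float64(0.0007719300829378484)) [0.6896 0.101  0.235 ]
(array([0.6954, 0.067 , 0.2352]), np.float64(0.0018801987753065547)) [0.6946 0.0666 0.235 ]
stand [0.7043 0.0117 0.1681] [[-0.7911  2.4697]
 [ 0.2303  1.2868]
 [ 0.3315 -1.6387]
 [ 0.2293 -2.1177]]
catch c (array([0.7073, 0.0115, 0.2183]), np.float64(0.0011285208812916465)) exp front-ish [0.7004 0.0111 0.22  ]
```

Request:
step_arm --targets '[{"travel": [0.448,0.536,-0.05],"angular": [0,0,-0.2355],"gripper": 0.6},{"travel": [0.448,0.536,-0.05],"angular": [0,0,-0.2355],"gripper": 0.6},{"travel": [0.448,0.536,-0.05],"angular": [0,0,-0.2355],"gripper": 0.6},{"travel": [0.448,0.536,-0.05],"angular": [0,0,-0.2355],"gripper": 0.6},{"travel": [0.448,0.536,-0.05],"angular": [0,0,-0.2355],"gripper": 0.6},{"travel": [0.448,0.536,-0.05],"angular": [0,0,-0.2355],"gripper": 0.6},{"travel": [0.448,0.536,-0.05],"angular": [0,0,-0.2355],"gripper": 0.6},{"travel": [0.448,0.536,-0.05],"angular": [0,0,-0.2355],"gripper": 0.6},{"travel": [0.448,0.536,-0.05],"angular": [0,0,-0.2355],"gripper": 0.6},{"travel": [0.448,0.536,-0.17],"angular": [0,0,-0.2355],"gripper": 0.6}]' --squeeze 70

```text
t: 1.1
tool_pos: [0.4129, -0.2889, 0.1579]
tool_rot: [3.131, 0.068, 0.017]
contact_force: [0.5, -1.5, 1.1]
opening: 0.0513
grip_force: 0.0
```

Request:
step_arm --targets '[{"travel": [0,0,-0.05],"angular": [0,0,0],"gripper": 0.6},{"travel": [0,0,-0.05],"angular": [0,0,0],"gripper": 0.6},{"travel": [0,0,-0.05],"angular": [0,0,0],"gripper": 0.6}]'

```text
t: 1.4
tool_pos: [0.4073, -0.2876, 0.1212]
tool_rot: [-3.14, -0.061, 0.001]
contact_force: [0.5, -0.7, 0.4]
opening: 0.0511
grip_force: 0.0
```

```bash
python3 - <<'E'
from h import *
s=snap("side",1);t=snap("top",1)
b=np.zeros((450,800,3),np.uint8)
b[:,:400]=crop(t,365,200,100,112,4)[:450][:448].repeat(1,0) if 0 else cv2.resize(crop(t,360,220,133,150,3),(400,450));b[:,400:]=cv2.resize(crop(s,350,190,100,112,4),(400,450))
b[:,:400]=cv2.convertScaleAbs(b[:,:400],alpha=1.7)
cv2.imwrite("pics/m4.png",b)
E
```

```text
(no output)
```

View pics/m4.png

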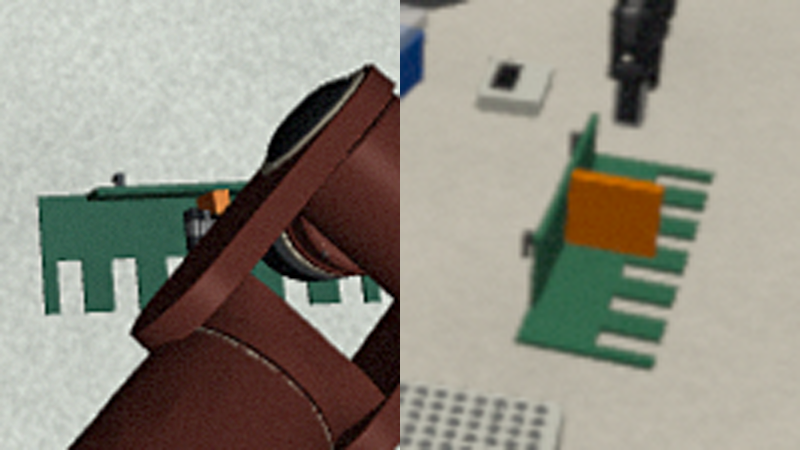

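Request:
step_arm --targets '[{"travel": [0,0,-0.06],"angular": [0,0,0],"gripper": 0.6},{"travel": [0,0,-0.1],"angular": [0,0,0],"gripper": 0.6},{"travel": [0,0,-0.14],"angular": [0,0,0],"gripper": 0.6},{"travel": [0,0,-0.16],"angular": [0,0,0],"gripper": 0.6},{"travel": [0,0,-0.16],"angular": [0,0,0],"gripper": 0.6},{"travel": [0,0,-0.16],"angular": [0,0,0],"gripper": 0},{"travel": [0,0,-0.16],"angular": [0,0,0],"gripper": 0},{"travel": [0,0,-0.16],"angular": [0,0,0],"gripper": 0},{"travel": [0,0,-0.16],"angular": [0,0,0],"gripper": 0},{"travel": [0,0,-0.16],"angular": [0,0,0],"gripper": 0}]' --squeeze 70

```text
t: 2.5
tool_pos: [0.4086, -0.2888, 0.0272]
tool_rot: [3.139, 0.061, 0.003]
contact_force: [-0.1, 0.1, 6.4]
opening: 0.0108
grip_force: 69.6
```

Request:
step_arm --targets '[{"travel": [0,0,0],"angular": [0,0,0],"gripper": 0},{"travel": [0,0,0],"angular": [0,0,0],"gripper": 0},{"travel": [0,0,0],"angular": [0,0,0],"gripper": 0}]'

```text
t: 2.8
tool_pos: [0.4086, -0.2888, 0.0272]
tool_rot: [3.139, 0.061, 0.003]
contact_force: [-1.2, 1.3, 7.5]
opening: 0.011
grip_force: 69.6
```

Request:
step_arm --targets '[{"travel": [0,0,0.03],"angular": [0,0,0],"gripper": 0},{"travel": [0,0,0.07],"angular": [0,0,0],"gripper": 0},{"travel": [0,0,0.12],"angular": [0,0,0],"gripper": 0},{"travel": [0,0,0.17],"angular": [0,0,0],"gripper": 0},{"travel": [0,0,0.22],"angular": [0,0,0],"gripper": 0},{"travel": [0,0,0.26],"angular": [0,0,0],"gripper": 0},{"travel": [0,0,0.272],"angular": [0,0,0],"gripper": 0},{"travel": [0.03,0.04,0.272],"angular": [0,0,0.01],"gripper": 0},{"travel": [0.06,0.09,0.272],"angular": [0,0,0.03],"gripper": 0},{"travel": [0.1,0.14,0.272],"angular": [0,0,0.05],"gripper": 0}]'

```text
t: 3.8
tool_pos: [0.4666, -0.2025, 0.1864]
tool_rot: [-3.138, -0.121, 0.004]
contact_force: [-0.1, -0.0, -4.4]
opening: 0.0113
grip_force: 68.8
```

Request:
step_arm --targets '[{"travel": [0.04,0.06,0],"angular": [0,0,0.02],"gripper": 0},{"travel": [0.08,0.11,0],"angular": [0,0,0.04],"gripper": 0},{"travel": [0.12,0.17,0],"angular": [0,0,0.06],"gripper": 0},{"travel": [0.16,0.22,0],"angular": [0,0,0.08],"gripper": 0},{"travel": [0.19,0.27,0],"angular": [0,0,0.1],"gripper": 0},{"travel": [0.22,0.31,0],"angular": [0,0,0.11],"gripper": 0},{"travel": [0.24,0.335,0],"angular": [0,0,0.113],"gripper": 0},{"travel": [0.24,0.335,0],"angular": [0,0,0.113],"gripper": 0},{"travel": [0.24,0.335,0],"angular": [0,0,0.113],"gripper": 0}]'

```text
t: 4.7
tool_pos: [0.6108, -0.003, 0.1871]
tool_rot: [3.13, 0.262, -0.004]
contact_force: [-0.4, 0.0, -4.7]
opening: 0.0109
grip_force: 68.9
```

```bash
python3 - <<'E'
from h import *
print(ctrl.get_obs())
s=snap("side",2);t=snap("top",2)
b=np.zeros((600,800,3),np.uint8)
b[:,:]=0;b[:300,:]=cv2.convertScaleAbs(crop(t,205,130,160,60,5),alpha=1.7)
b[300:,:400]=crop(s,220,170,100,75,4);b[300:,400:]=crop(s,220,230,100,75,4)
cv2.imwrite("pics/m5.png",b)
E
```

```text
{'t': 4.7, 'q': array([-1.26386581e-01,  5.15974166e-02,  1.68869553e+00, -7.67999264e-04,
        1.40384889e+00,  1.27748667e+00]), 'dq': array([-0.01835769, -0.01620545,  0.0081316 ,  0.00246401, -0.00025082,
        0.00019959]), 'effort': array([ 8.04326311e-01, -4.05438745e+01, -3.87329936e+01,  8.33594869e-02,
       -8.14457587e-02,  5.31745449e-03]), 'tool_pos': array([ 0.61078599, -0.00302561,  0.1871232 ]), 'tool_rot': array([ 3.13042872,  0.26208142, -0.00416388]), 'contact_force': array([-0.44312001,  0.01762904, -4.73710674]), 'wrist_torque': array([-0.08055338,  0.06935313, -0.0531618 ]), 'grip_force': 68.94899010658264, 'opening': 0.010930819099810255}
```

View pics/m5.png

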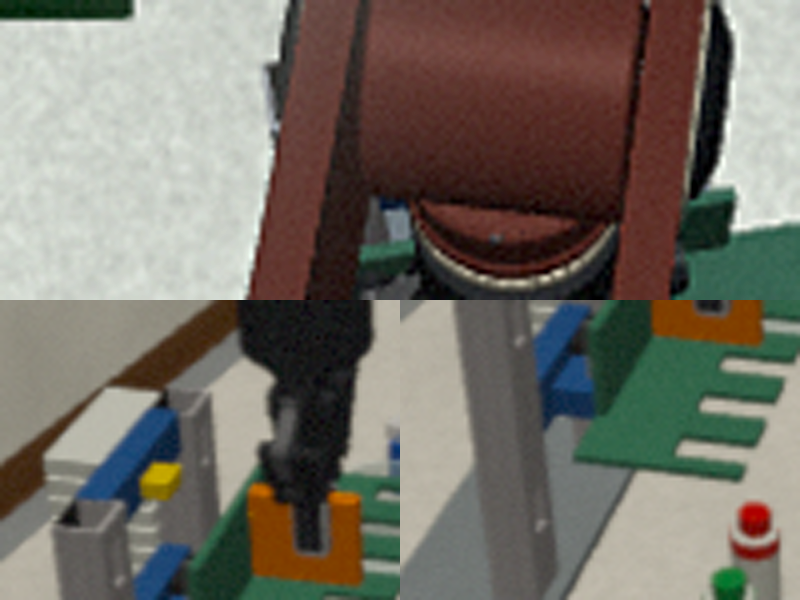

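```bash
cat > b.py <<'E'
from h import *
np.set_printoptions(precision=4,suppress=True)
st=np.array([.7045,.0118,.167])
def S2W(x,y,z):
    c,s=np.cos(st[2]),np.sin(st[2]); return np.array([st[0]+c*x-s*y,st[1]+s*x+c*y,z])
def W2S(p):
    c,s=np.cos(st[2]),np.sin(st[2]); d=np.asarray(p)[:2]-st[:2]; return np.array([c*d[0]+s*d[1],-s*d[0]+c*d[1]])
E
python3 - <<'E'
from b import *
s=load("side2"); o=ctrl.get_obs(); x,y=W2S(o["tool_pos"]); print(x,y)
x+=.043; z=o["tool_pos"][2]-.0272
for n,q in(("back shelf top",(0,.134,.005)),("back shelf bot",(0,.134,0)),("front bot",(-.095,.134,0)),("front top",(-.095,.134,.005)),("plate top near",(-.003,.095,.062))):
    p=proj(s,S2W(x+q[0],y+q[1],z+q[2])); print(n,p,"R-panel",(p[0]-220+.375)*4+400,(p[1]-230+.375)*4+300,"L",(p[0]-220+.375)*4,(p[1]-170+.375)*4+300)
p=proj(s,S2W(0,.093,.235));print("upright",(p[0]-220+.375)*4,(p[1]-170+.375)*4+300)
E
```

```text
-0.0949947059951225 0.0003138215470627169
back shelf top [264.3651 267.7391] R-panel 578.9605523309694 452.4562050794341 L 178.96055233096945 692.4562050794341
back shelf bot [264.5531 269.6127] R-panel 579.7124091210067 459.9509918273636 L 179.71240912100666 699.9509918273636
front bot [306.6357 275.0355] R-panel 748.0426198678963 481.64196174478775 L 348.0426198678963 721.6419617447877
front top [306.564  273.1385] R-panel 747.7561144454396 474.05388868047976 L 347.7561144454396 714.0538886804798
plate top near [269.5095 236.4062] R-panel 599.5378656235703 327.1246415452914 L 199.53786562357027 567.1246415452914
upright 103.98445776300457 534.8492649686549
```

Request:
step_arm --targets '[{"travel": [0,0,0.005],"angular": [0,0,0],"gripper": 0},{"travel": [0.016,0.003,0.005],"angular": [0,0,0],"gripper": 0},{"travel": [0.033,0.0055,0.005],"angular": [0,0,0],"gripper": 0},{"travel": [0.049,0.0083,0.005],"angular": [0,0,0],"gripper": 0},{"travel": [0.06,0.0101,0.005],"angular": [0,0,0],"gripper": 0},{"travel": [0.0655,0.011,0.005],"angular": [0,0,0],"gripper": 0},{"travel": [0.0655,0.011,0.005],"angular": [0,0,0],"gripper": 0},{"travel": [0.0655,0.011,0.005],"angular": [0,0,0],"gripper": 0}]'

```text
t: 5.6
tool_pos: [0.6507, 0.0039, 0.1913]
tool_rot: [-3.131, -0.262, 0.001]
contact_force: [-0.5, 0.0, -4.1]
opening: 0.0112
grip_force: 69.0
```

Request:
step_arm --targets '[{"travel": [0.003,0.0005,0],"angular": [0,0,0],"gripper": 0},{"travel": [0.006,0.001,0],"angular": [0,0,0],"gripper": 0},{"travel": [0.008,0.0014,0],"angular": [0,0,0],"gripper": 0},{"travel": [0.008,0.0014,0],"angular": [0,0,0],"gripper": 0},{"travel": [0.008,0.0014,0],"angular": [0,0,0],"gripper": 0}]'

```text
t: 6.1
tool_pos: [0.6553, 0.0046, 0.1914]
tool_rot: [-3.131, -0.262, 0.001]
contact_force: [-2.1, -0.3, -3.8]
opening: 0.0113
grip_force: 69.0
```

```bash
python3 - <<'E'
from b import *
o=ctrl.get_obs(); print(W2S(o["tool_pos"])+[.043,0],o["tool_pos"][2]-.0272,o["wrist_torque"])
s=snap("side",3)
cv2.imwrite("pics/m6.png",crop(s,225,180,80,100,6))
E
```

```text
[-0.0067  0.0011] 0.16415673602881797 [-0.0408  0.436  -0.0494]
```

View pics/m6.png

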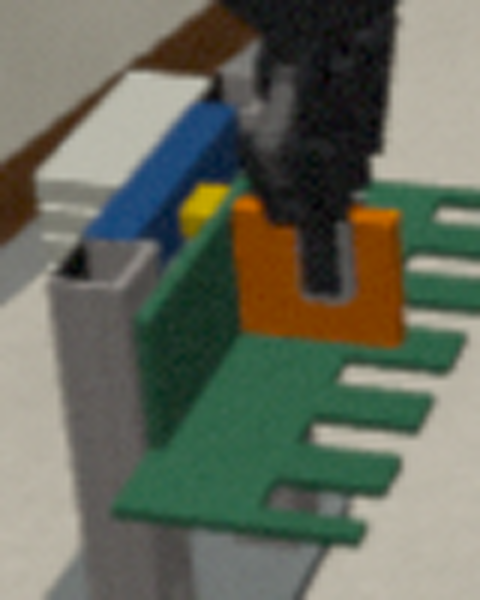

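Request:
step_arm --targets '[{"travel": [0.003,0.0005,0],"angular": [0,0,0],"gripper": 0},{"travel": [0.006,0.001,0],"angular": [0,0,0],"gripper": 0},{"travel": [0.009,0.0015,0],"angular": [0,0,0],"gripper": 0},{"travel": [0.011,0.0019,0],"angular": [0,0,0],"gripper": 0},{"travel": [0.011,0.0019,0],"angular": [0,0,0],"gripper": 0}]'

```text
t: 6.65
tool_pos: [0.6599, 0.0056, 0.1914]
tool_rot: [-3.13, -0.26, 0.011]
contact_force: [-14.6, -0.5, 1.5]
opening: 0.0113
grip_force: 69.8
```

Request:
step_arm --targets '[{"travel": [-0.0016,-0.0003,0],"angular": [0,0,0],"gripper": 0},{"travel": [-0.0016,-0.0003,-0.004],"angular": [0,0,0],"gripper": 0},{"travel": [-0.0016,-0.0003,-0.008],"angular": [0,0,0],"gripper": 0},{"travel": [-0.0016,-0.0003,-0.012],"angular": [0,0,0],"gripper": 0},{"travel": [-0.0016,-0.0003,-0.015],"angular": [0,0,0],"gripper": 0},{"travel": [-0.0016,-0.0003,-0.015],"angular": [0,0,0],"gripper": 0}]'

```text
t: 7.25
tool_pos: [0.6601, 0.0052, 0.1837]
tool_rot: [3.13, 0.26, -0.006]
contact_force: [-12.6, -1.6, 2.8]
opening: 0.0112
grip_force: 70.2
```

Request:
step_arm --targets '[{"travel": [-0.001,-0.0002,-0.003],"angular": [0,0,0],"gripper": 0},{"travel": [-0.001,-0.0002,-0.006],"angular": [0,0,0],"gripper": 0},{"travel": [-0.001,-0.0002,-0.009],"angular": [0,0,0],"gripper": 0},{"travel": [-0.001,-0.0002,-0.011],"angular": [0,0,0],"gripper": 0},{"travel": [-0.001,-0.0002,-0.011],"angular": [0,0,0],"gripper": 0}]'

```text
t: 7.75
tool_pos: [0.6601, 0.0051, 0.1786]
tool_rot: [3.13, 0.26, -0.002]
contact_force: [-12.3, -1.5, 6.9]
opening: 0.0112
grip_force: 70.7
```

Request:
step_arm --targets '[{"travel": [0,0,-0.002],"angular": [0,0,0],"gripper": 0},{"travel": [0,0,-0.004],"angular": [0,0,0],"gripper": 0},{"travel": [0,0,-0.006],"angular": [0,0,0],"gripper": 0},{"travel": [0,0,-0.006],"angular": [0,0,0],"gripper": 0}]'

```text
t: 8.15
tool_pos: [0.6601, 0.0051, 0.1757]
tool_rot: [3.13, 0.26, -0.002]
contact_force: [-15.5, -1.4, 9.4]
opening: 0.0112
grip_force: 71.2
```

Request:
step_arm --targets '[{"travel": [0,0,-0.0015],"angular": [0,0,0],"gripper": 0},{"travel": [0,0,-0.003],"angular": [0,0,0],"gripper": 0},{"travel": [0,0,-0.003],"angular": [0,0,0],"gripper": 0}]'

```text
t: 8.45
tool_pos: [0.6601, 0.0051, 0.1744]
tool_rot: [3.13, 0.26, -0.002]
contact_force: [-15.7, 0.2, 12.3]
opening: 0.0112
grip_force: 71.4
```

```bash
python3 - <<'E'
from b import *
o=ctrl.get_obs(); print(W2S(o["tool_pos"])+[.043,0],o["tool_pos"][2]-.0272,o["wrist_torque"])
s=snap("side",4)
cv2.imwrite("pics/m7.png",crop(s,225,180,80,75,8))
E
```

```text
[-0.0018  0.0008] 0.14719616005517075 [-0.1844  1.9841 -0.3871]
```

View pics/m7.png

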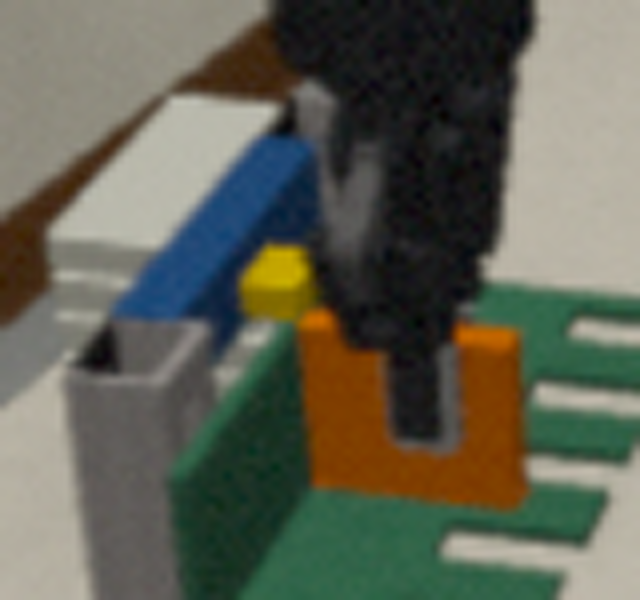

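Request:
step_arm --targets '[{"travel": [-0.001,0,0.002],"angular": [0,0,0],"gripper": 0},{"travel": [-0.001,0,0.004],"angular": [0,0,0],"gripper": 0},{"travel": [-0.001,0,0.007],"angular": [0,0,0],"gripper": 0},{"travel": [-0.001,0,0.008],"angular": [0,0,0],"gripper": 0},{"travel": [-0.001,0,0.008],"angular": [0,0,0],"gripper": 0}]'

```text
t: 9.0
tool_pos: [0.6602, 0.0051, 0.1771]
tool_rot: [3.13, 0.26, 0.0]
contact_force: [-7.3, -1.2, 1.7]
opening: 0.0111
grip_force: 69.9
```

Request:
step_arm --targets '[{"travel": [0,0,0.0015],"angular": [0,0,0],"gripper": 0},{"travel": [0,0,0.003],"angular": [0,0,0],"gripper": 0},{"travel": [0,0,0.003],"angular": [0,0,0],"gripper": 0}]'

```text
t: 9.3
tool_pos: [0.6602, 0.0051, 0.1774]
tool_rot: [3.13, 0.26, 0.0]
contact_force: [-4.7, -2.4, -2.4]
opening: 0.011
grip_force: 69.3
```

Request:
step_arm --targets '[{"travel": [0,0,-0.0015],"angular": [0,0,0],"gripper": 0.5},{"travel": [0,0,-0.0015],"angular": [0,0,0],"gripper": 0.5},{"travel": [0,0,-0.0015],"angular": [0,0,0],"gripper": 0.5},{"travel": [0,0,-0.0015],"angular": [0,0,0],"gripper": 0.5},{"travel": [0,0,0.03],"angular": [0,0,0],"gripper": 0.5},{"travel": [0,0,0.08],"angular": [0,0,0],"gripper": 0.5},{"travel": [0,0,0.14],"angular": [0,0,0],"gripper": 0.5},{"travel": [0,0,0.17],"angular": [0,0,0],"gripper": 0.5},{"travel": [0,0,0.17],"angular": [0,0,0],"gripper": 0.5}]'

```text
t: 10.2
tool_pos: [0.6619, 0.0054, 0.2837]
tool_rot: [3.129, 0.262, 0.012]
contact_force: [1.7, 0.3, -0.3]
opening: 0.0425
grip_force: 0.0
```

Request:
step_arm --targets '[{"travel": [-0.06,0.06,0],"angular": [0,0,0.2],"gripper": 0.5},{"travel": [-0.12,0.14,0],"angular": [0,0,0.4],"gripper": 0.5},{"travel": [-0.18,0.22,0],"angular": [0,0,0.6],"gripper": 0.5},{"travel": [-0.24,0.28,0],"angular": [0,0,0.8],"gripper": 0.5},{"travel": [-0.275,0.32,0],"angular": [0,0,1],"gripper": 0.5},{"travel": [-0.275,0.32,0],"angular": [0,0,1],"gripper": 0.5},{"travel": [-0.275,0.32,0],"angular": [0,0,1],"gripper": 0.5}]'

```text
t: 10.9
tool_pos: [0.4937, 0.1982, 0.2772]
tool_rot: [-2.79, -1.443, 0.004]
contact_force: [0.3, -0.4, -0.1]
opening: 0.0428
grip_force: 0.0
```

Request:
step_arm --targets '[{"travel": [0,0,0],"angular": [0,0,0.2],"gripper": 0.5},{"travel": [0,0,0],"angular": [0,0,0.4],"gripper": 0.5},{"travel": [0,0,0],"angular": [0,0,0.6],"gripper": 0.5},{"travel": [0,0,0],"angular": [0,0,0.8],"gripper": 0.5},{"travel": [0,0,0],"angular": [0,0,1],"gripper": 0.5},{"travel": [0,0,0],"angular": [0,0,1],"gripper": 0.5},{"travel": [0,0,0],"angular": [0,0,1],"gripper": 0.5}]'

```text
t: 11.6
tool_pos: [0.4957, 0.1962, 0.2777]
tool_rot: [-2.032, -2.395, 0.003]
contact_force: [0.7, -0.2, 0.2]
opening: 0.0425
grip_force: 0.0
```

```bash
python3 - <<'E'
from h import *
o=ctrl.get_obs(); print(o["tool_pos"],o["tool_rot"],o["q"])
s=snap("side",5)
b=np.zeros((600,800,3),np.uint8)
b[:,:400]=crop(s,225,180,50,75,8);b[:,400:]=crop(s,262,235,100,150,4)
cv2.imwrite("pics/m8.png",b)
E
```

```text
[0.49566724 0.19624433 0.27771952] [-2.03183361 -2.39496838  0.00271044] [ 2.37517093e-01 -1.90750551e-01  1.76769358e+00 -3.24926044e-04
  1.56654848e+00  7.38233997e-02]
```

View pics/m8.png

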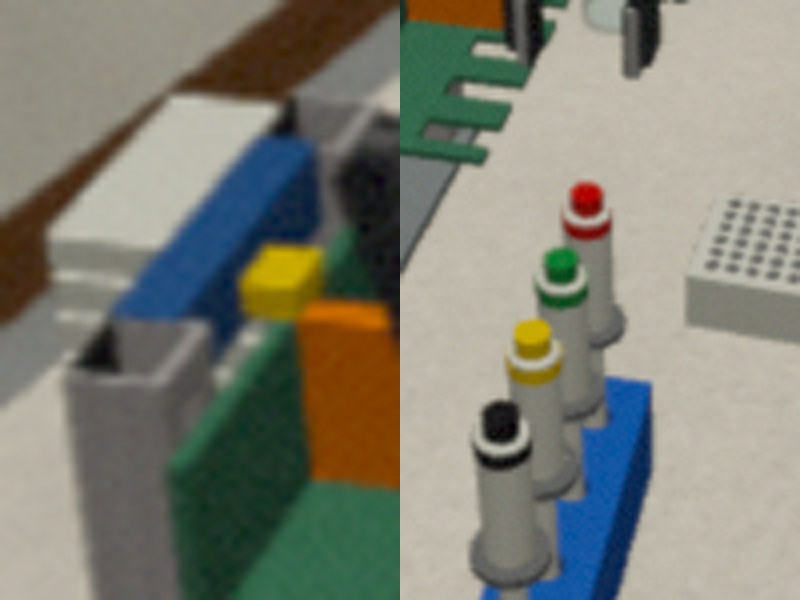

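Request:
step_arm --targets '[{"travel": [-0.002,0.0085,0],"angular": [0,0,0],"gripper": 0.5},{"travel": [-0.002,0.0085,-0.06],"angular": [0,0,0],"gripper": 0.5},{"travel": [-0.002,0.0085,-0.12],"angular": [0,0,0],"gripper": 0.5},{"travel": [-0.002,0.0085,-0.18],"angular": [0,0,0],"gripper": 0.5},{"travel": [-0.002,0.0085,-0.211],"angular": [0,0,0],"gripper": 0.5},{"travel": [-0.002,0.0085,-0.211],"angular": [0,0,0],"gripper": 0.5},{"travel": [-0.002,0.0085,-0.211],"angular": [0,0,0],"gripper": 0},{"travel": [-0.002,0.0085,-0.211],"angular": [0,0,0],"gripper": 0},{"travel": [-0.002,0.0085,-0.211],"angular": [0,0,0],"gripper": 0},{"travel": [-0.002,0.0085,-0.211],"angular": [0,0,0],"gripper": 0}]' --squeeze 40

```text
t: 12.65
tool_pos: [0.4946, 0.2028, 0.1538]
tool_rot: [2.028, 2.398, 0.003]
contact_force: [-0.4, 0.2, 2.6]
opening: 0.0232
grip_force: 39.5
```

Request:
step_arm --targets '[{"travel": [0,0,0],"angular": [0,0,0],"gripper": 0},{"travel": [0,0,0.02],"angular": [0,0,0],"gripper": 0},{"travel": [0,0,0.06],"angular": [0,0,0],"gripper": 0},{"travel": [0,0,0.1],"angular": [0,0,0],"gripper": 0},{"travel": [0,0,0.14],"angular": [0,0,0],"gripper": 0},{"travel": [0,0,0.15],"angular": [0,0,0],"gripper": 0},{"travel": [0,0,0.15],"angular": [0,0,0],"gripper": 0}]'

```text
t: 13.35
tool_pos: [0.4945, 0.2028, 0.2441]
tool_rot: [2.028, 2.398, 0.004]
contact_force: [-0.1, 0.3, -1.5]
opening: 0.0229
grip_force: 39.5
```

```bash
python3 - <<'E'
from h import *
o=ctrl.get_obs(); p=o["tool_pos"]; print(p)
s=snap("side",6)
print(proj(s,p), proj(s,p-[0,0,.0316+.1]),"tip exp",proj(s,p-[0,0,.141]),"collar",proj(s,p-[0,0,.026]))
cv2.imwrite("pics/m9.png",crop(s,262,200,100,120,5))
E
```

```text
[0.49448551 0.20275743 0.24411185]
[307.83618792 268.22192254] [309.7349696  321.58232515] tip exp [309.85910263 325.07076657] collar [308.23690577 279.48307286]
```

View pics/m9.png

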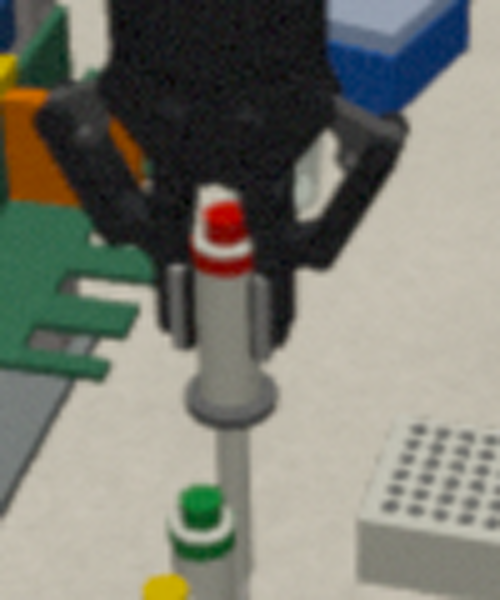

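Request:
step_arm --targets '[{"travel": [0.01,-0.05,0],"angular": [0,0,0],"gripper": 0},{"travel": [0.03,-0.12,0],"angular": [0,0,0],"gripper": 0},{"travel": [0.055,-0.2,0],"angular": [0,0,0],"gripper": 0},{"travel": [0.08,-0.28,0],"angular": [0,0,0],"gripper": 0},{"travel": [0.1,-0.36,0],"angular": [0,0,0],"gripper": 0},{"travel": [0.12,-0.43,-0.02],"angular": [0,0,0],"gripper": 0},{"travel": [0.14,-0.5,-0.05],"angular": [0,0,0],"gripper": 0},{"travel": [0.1525,-0.5395,-0.07],"angular": [0,0,0],"gripper": 0},{"travel": [0.1525,-0.5395,-0.075],"angular": [0,0,0],"gripper": 0},{"travel": [0.1525,-0.5395,-0.075],"angular": [0,0,0],"gripper": 0}]'

```text
t: 14.4
tool_pos: [0.5839, -0.1208, 0.1947]
tool_rot: [-2.027, -2.394, 0.002]
contact_force: [-0.5, -0.3, -0.8]
opening: 0.0229
grip_force: 39.4
```

```bash
python3 - <<'E'
from h import *
o=ctrl.get_obs(); p=o["tool_pos"]; print(p)
s=snap("side",7);t=snap("top",7)
b=np.zeros((600,800,3),np.uint8)
b[:,:400]=crop(s,250,160,100,150,4);b[:,400:]=cv2.convertScaleAbs(crop(t,290,120,100,150,4),alpha=1.7)
cv2.imwrite("pics/m10.png",b)
E
```

```text
[ 0.58393579 -0.12084009  0.19468244]
```

View pics/m10.png

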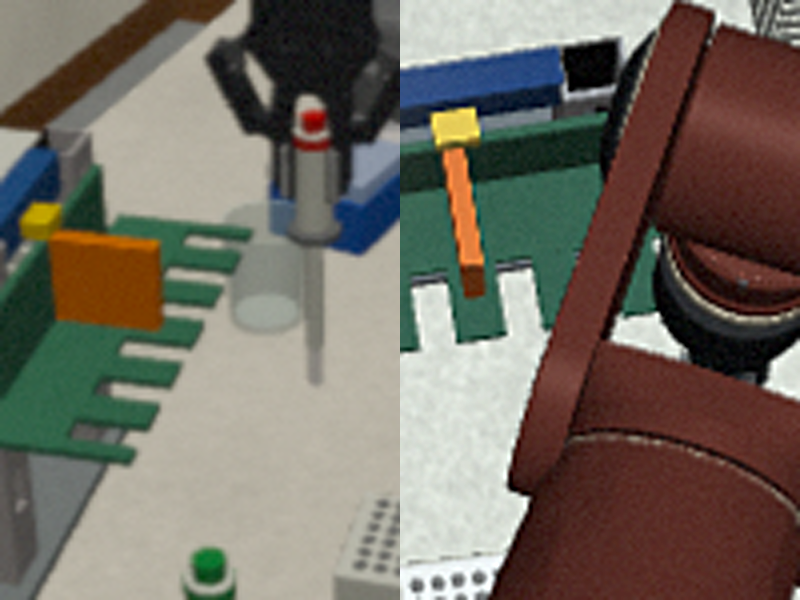

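Request:
step_arm --targets '[{"travel": [0.02,0.0032,0],"angular": [0,0,0],"gripper": 0},{"travel": [0.045,0.0072,0],"angular": [0,0,0],"gripper": 0},{"travel": [0.07,0.0112,0],"angular": [0,0,0],"gripper": 0},{"travel": [0.09,0.0144,0],"angular": [0,0,0],"gripper": 0},{"travel": [0.105,0.0168,0],"angular": [0,0,0],"gripper": 0},{"travel": [0.11,0.0177,0],"angular": [0,0,0],"gripper": 0},{"travel": [0.11,0.0177,0],"angular": [0,0,0],"gripper": 0}]'

```text
t: 15.2
tool_pos: [0.6516, -0.1102, 0.1975]
tool_rot: [-2.028, -2.399, 0.0]
contact_force: [-0.5, 0.6, -0.4]
opening: 0.0232
grip_force: 39.5
```

Request:
step_arm --targets '[{"travel": [0,0,-0.007],"angular": [0,0,0],"gripper": 0},{"travel": [0,0,-0.013],"angular": [0,0,0],"gripper": 0},{"travel": [0,0,-0.017],"angular": [0,0,0],"gripper": 0},{"travel": [0,0,-0.017],"angular": [0,0,0],"gripper": 0}]'

```text
t: 15.6
tool_pos: [0.6507, -0.1105, 0.1864]
tool_rot: [-2.028, -2.397, 0.001]
contact_force: [-0.2, 0.1, -0.5]
opening: 0.0234
grip_force: 39.5
```

Request:
step_arm --targets '[{"travel": [0,0,-0.002],"angular": [0,0,0],"gripper": 0},{"travel": [0,0,-0.004],"angular": [0,0,0],"gripper": 0},{"travel": [0,0,-0.005],"angular": [0,0,0],"gripper": 0},{"travel": [0,0,-0.005],"angular": [0,0,0],"gripper": 0}]'

```text
t: 16.0
tool_pos: [0.6513, -0.1105, 0.1842]
tool_rot: [-2.029, -2.399, 0.0]
contact_force: [0.7, 0.6, -1.4]
opening: 0.023
grip_force: 39.5
```

Request:
step_arm --targets '[{"travel": [0,0,-0.002],"angular": [0,0,0],"gripper": 0},{"travel": [0,0,-0.003],"angular": [0,0,0],"gripper": 0},{"travel": [0,0,-0.003],"angular": [0,0,0],"gripper": 0}]'

```text
t: 16.3
tool_pos: [0.6515, -0.1106, 0.1829]
tool_rot: [2.028, 2.398, 0.0]
contact_force: [-0.0, 0.1, 0.8]
opening: 0.0231
grip_force: 39.5
```

Contact. Release, rise.

Request:
step_arm --targets '[{"travel": [0,0,0],"angular": [0,0,0],"gripper": 0.45},{"travel": [0,0,0],"angular": [0,0,0],"gripper": 0.45},{"travel": [0,0,0],"angular": [0,0,0],"gripper": 0.45},{"travel": [0,0,0],"angular": [0,0,0],"gripper": 0.45},{"travel": [0,0,0.03],"angular": [0,0,0],"gripper": 0.45},{"travel": [0,0,0.08],"angular": [0,0,0],"gripper": 0.45},{"travel": [0,0,0.14],"angular": [0,0,0],"gripper": 0.45},{"travel": [0,0,0.17],"angular": [0,0,0],"gripper": 0.45},{"travel": [0,0,0.17],"angular": [0,0,0],"gripper": 0.45}]'

```text
t: 17.2
tool_pos: [0.6531, -0.111, 0.2901]
tool_rot: [2.023, 2.393, 0.006]
contact_force: [0.2, -0.2, 0.0]
opening: 0.0384
grip_force: 0.0
```

Request:
step_arm --targets '[{"travel": [-0.03,0.07,0],"angular": [0,0,0],"gripper": 0.5},{"travel": [-0.07,0.15,0],"angular": [0,0,0],"gripper": 0.5},{"travel": [-0.11,0.23,0],"angular": [0,0,0],"gripper": 0.5},{"travel": [-0.15,0.31,0],"angular": [0,0,0],"gripper": 0.5},{"travel": [-0.19,0.39,0],"angular": [0,0,0],"gripper": 0.5},{"travel": [-0.23,0.47,0],"angular": [0,0,0],"gripper": 0.5},{"travel": [-0.27,0.55,0],"angular": [0,0,0],"gripper": 0.5},{"travel": [-0.276,0.601,0],"angular": [0,0,0],"gripper": 0.5},{"travel": [-0.276,0.601,0],"angular": [0,0,0],"gripper": 0.5},{"travel": [-0.276,0.601,0],"angular": [0,0,0],"gripper": 0.5}]'

```text
t: 18.2
tool_pos: [0.4847, 0.2508, 0.2827]
tool_rot: [-2.025, -2.401, 0.004]
contact_force: [0.1, -1.2, 0.2]
opening: 0.0425
grip_force: 0.0
```

```bash
python3 - <<'E'
from h import *
o=ctrl.get_obs(); p=o["tool_pos"]; print(p,o["tool_rot"])
s=snap("side",8);t=snap("top",8)
b=np.zeros((600,800,3),np.uint8)
b[:,:400]=crop(s,250,160,100,150,4);b[:,400:]=cv2.convertScaleAbs(crop(t,270,120,100,150,4),alpha=1.7)
cv2.imwrite("pics/m11.png",b)
E
```

```text
[0.48465781 0.25079004 0.28269808] [-2.02471254 -2.40078566  0.00417943]
```

View pics/m11.png

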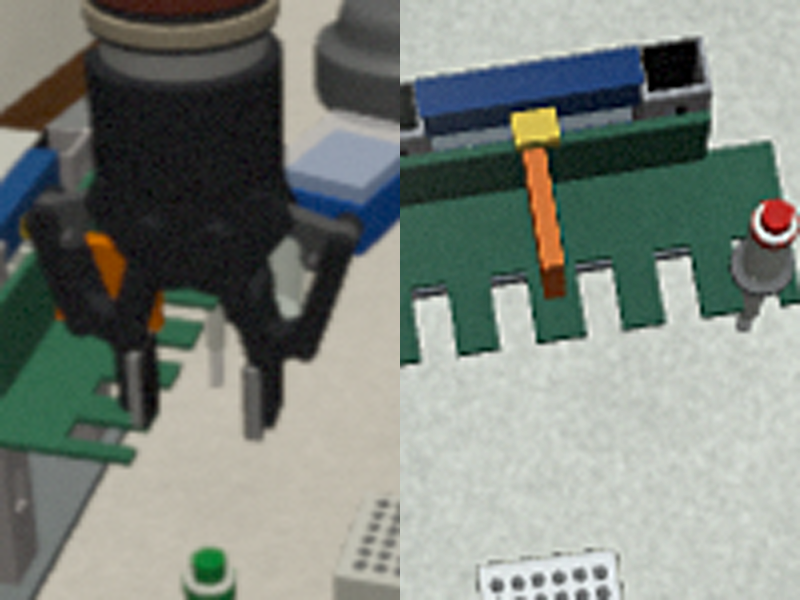

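Request:
step_arm --targets '[{"travel": [0.0015,-0.001,-0.02],"angular": [0,0,0],"gripper": 0.5},{"travel": [0.0015,-0.001,-0.07],"angular": [0,0,0],"gripper": 0.5},{"travel": [0.0015,-0.001,-0.13],"angular": [0,0,0],"gripper": 0.5},{"travel": [0.0015,-0.001,-0.19],"angular": [0,0,0],"gripper": 0.5},{"travel": [0.0015,-0.001,-0.218],"angular": [0,0,0],"gripper": 0.5},{"travel": [0.0015,-0.001,-0.218],"angular": [0,0,0],"gripper": 0.5},{"travel": [0.0015,-0.001,-0.218],"angular": [0,0,0],"gripper": 0},{"travel": [0.0015,-0.001,-0.218],"angular": [0,0,0],"gripper": 0},{"travel": [0.0015,-0.001,-0.218],"angular": [0,0,0],"gripper": 0},{"travel": [0.0015,-0.001,-0.218],"angular": [0,0,0],"gripper": 0}]'

```text
t: 19.3
tool_pos: [0.4873, 0.2497, 0.155]
tool_rot: [2.028, 2.398, 0.003]
contact_force: [0.7, 0.2, -0.0]
opening: 0.0228
grip_force: 39.1
```

Request:
step_arm --targets '[{"travel": [0,0,0],"angular": [0,0,0],"gripper": 0},{"travel": [0,0,0.02],"angular": [0,0,0],"gripper": 0},{"travel": [0,0,0.06],"angular": [0,0,0],"gripper": 0},{"travel": [0,0,0.1],"angular": [0,0,0],"gripper": 0},{"travel": [0,0,0.14],"angular": [0,0,0],"gripper": 0},{"travel": [0,0,0.15],"angular": [0,0,0],"gripper": 0},{"travel": [0,0,0.15],"angular": [0,0,0],"gripper": 0}]'

```text
t: 20.0
tool_pos: [0.4873, 0.2498, 0.2456]
tool_rot: [2.027, 2.398, 0.004]
contact_force: [-0.2, -0.2, -0.7]
opening: 0.0233
grip_force: 39.2
```

Request:
step_arm --targets '[{"travel": [0.01,-0.05,0],"angular": [0,0,0],"gripper": 0},{"travel": [0.03,-0.12,0],"angular": [0,0,0],"gripper": 0},{"travel": [0.055,-0.2,0],"angular": [0,0,0],"gripper": 0},{"travel": [0.08,-0.28,0],"angular": [0,0,0],"gripper": 0},{"travel": [0.1,-0.36,0],"angular": [0,0,0],"gripper": 0},{"travel": [0.12,-0.43,-0.02],"angular": [0,0,0],"gripper": 0},{"travel": [0.14,-0.5,-0.05],"angular": [0,0,0],"gripper": 0},{"travel": [0.155,-0.546,-0.07],"angular": [0,0,0],"gripper": 0},{"travel": [0.155,-0.546,-0.075],"angular": [0,0,0],"gripper": 0},{"travel": [0.155,-0.546,-0.075],"angular": [0,0,0],"gripper": 0}]'

```text
t: 21.0
tool_pos: [0.5783, -0.0781, 0.1961]
tool_rot: [-2.027, -2.394, 0.003]
contact_force: [-0.9, 0.7, -0.5]
opening: 0.0231
grip_force: 39.2
```

Request:
step_arm --targets '[{"travel": [0,0,0],"angular": [0,0,0],"gripper": 0},{"travel": [0,0,0],"angular": [0,0,0],"gripper": 0}]'

```text
t: 21.2
tool_pos: [0.5797, -0.0769, 0.1992]
tool_rot: [2.026, 2.4, 0.001]
contact_force: [0.3, -0.2, -1.0]
opening: 0.0231
grip_force: 39.2
```

Request:
step_arm --targets '[{"travel": [0.02,0.0032,0],"angular": [0,0,0],"gripper": 0},{"travel": [0.045,0.0072,0],"angular": [0,0,0],"gripper": 0},{"travel": [0.07,0.0112,0],"angular": [0,0,0],"gripper": 0},{"travel": [0.09,0.0144,0],"angular": [0,0,0],"gripper": 0},{"travel": [0.1,0.016,0],"angular": [0,0,0],"gripper": 0},{"travel": [0.105,0.0168,0],"angular": [0,0,0],"gripper": 0},{"travel": [0.105,0.0168,0],"angular": [0,0,0],"gripper": 0}]'

```text
t: 21.9
tool_pos: [0.6428, -0.0679, 0.1986]
tool_rot: [-2.028, -2.399, 0.0]
contact_force: [0.9, 0.4, -0.7]
opening: 0.0229
grip_force: 39.3
```

Request:
step_arm --targets '[{"travel": [0,0,-0.007],"angular": [0,0,0],"gripper": 0},{"travel": [0,0,-0.013],"angular": [0,0,0],"gripper": 0},{"travel": [0,0,-0.018],"angular": [0,0,0],"gripper": 0},{"travel": [0,0,-0.021],"angular": [0,0,0],"gripper": 0},{"travel": [0,0,-0.023],"angular": [0,0,0],"gripper": 0},{"travel": [0,0,-0.023],"angular": [0,0,0],"gripper": 0}]'

```text
t: 22.5
tool_pos: [0.6425, -0.0681, 0.1847]
tool_rot: [-2.029, -2.398, 0.0]
contact_force: [0.6, -0.2, -0.3]
opening: 0.0233
grip_force: 39.3
```

Request:
step_arm --targets '[{"travel": [0,0,-0.001],"angular": [0,0,0],"gripper": 0},{"travel": [0,0,-0.002],"angular": [0,0,0],"gripper": 0},{"travel": [0,0,-0.002],"angular": [0,0,0],"gripper": 0.45},{"travel": [0,0,-0.002],"angular": [0,0,0],"gripper": 0.45},{"travel": [0,0,-0.002],"angular": [0,0,0],"gripper": 0.45},{"travel": [0,0,-0.002],"angular": [0,0,0],"gripper": 0.45},{"travel": [0,0,0.04],"angular": [0,0,0],"gripper": 0.45},{"travel": [0,0,0.1],"angular": [0,0,0],"gripper": 0.45},{"travel": [0,0,0.17],"angular": [0,0,0],"gripper": 0.45},{"travel": [0,0,0.17],"angular": [0,0,0],"gripper": 0.45}]'

```text
t: 23.5
tool_pos: [0.6456, -0.0686, 0.2958]
tool_rot: [2.021, 2.39, 0.01]
contact_force: [0.8, 0.0, 2.1]
opening: 0.0381
grip_force: 0.0
```

Request:
step_arm --targets '[{"travel": [-0.03,0.07,0],"angular": [0,0,0],"gripper": 0.5},{"travel": [-0.07,0.15,0],"angular": [0,0,0],"gripper": 0.5},{"travel": [-0.11,0.23,0],"angular": [0,0,0],"gripper": 0.5},{"travel": [-0.15,0.31,0],"angular": [0,0,0],"gripper": 0.5},{"travel": [-0.19,0.39,0],"angular": [0,0,0],"gripper": 0.5},{"travel": [-0.23,0.47,0],"angular": [0,0,0],"gripper": 0.5},{"travel": [-0.27,0.55,0],"angular": [0,0,0],"gripper": 0.5},{"travel": [-0.2775,0.611,0],"angular": [0,0,0],"gripper": 0.5},{"travel": [-0.2775,0.611,0],"angular": [0,0,0],"gripper": 0.5},{"travel": [-0.2775,0.611,0],"angular": [0,0,0],"gripper": 0.5}]'

```text
t: 24.5
tool_pos: [0.4755, 0.2997, 0.2867]
tool_rot: [2.025, 2.402, -0.001]
contact_force: [0.3, -0.1, -0.0]
opening: 0.0426
grip_force: 0.0
```

Request:
step_arm --targets '[{"travel": [0,0,0],"angular": [0,0,0],"gripper": 0.5},{"travel": [0,0,0],"angular": [0,0,0],"gripper": 0.5}]'

```text
t: 24.7
tool_pos: [0.4768, 0.2972, 0.2867]
tool_rot: [2.031, 2.397, -0.001]
contact_force: [0.0, -0.2, -0.2]
opening: 0.0428
grip_force: 0.0
```

```bash
python3 - <<'E'
from h import *
s=snap("side",9);t=snap("top",9)
b=np.zeros((600,800,3),np.uint8)
b[:,:400]=crop(s,250,180,100,150,4);b[:300,400:]=cv2.convertScaleAbs(crop(t,280,130,100,75,4),alpha=1.7);b[300:,400:]=cv2.convertScaleAbs(crop(t,120,220,133,100,3)[:300,:399],alpha=1.7).repeat(1,1) if 0 else cv2.resize(cv2.convertScaleAbs(crop(t,120,220,133,100,3),alpha=1.7),(400,300))
cv2.imwrite("pics/m12.png",b)
E
```

```text
(no output)
```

View pics/m12.png

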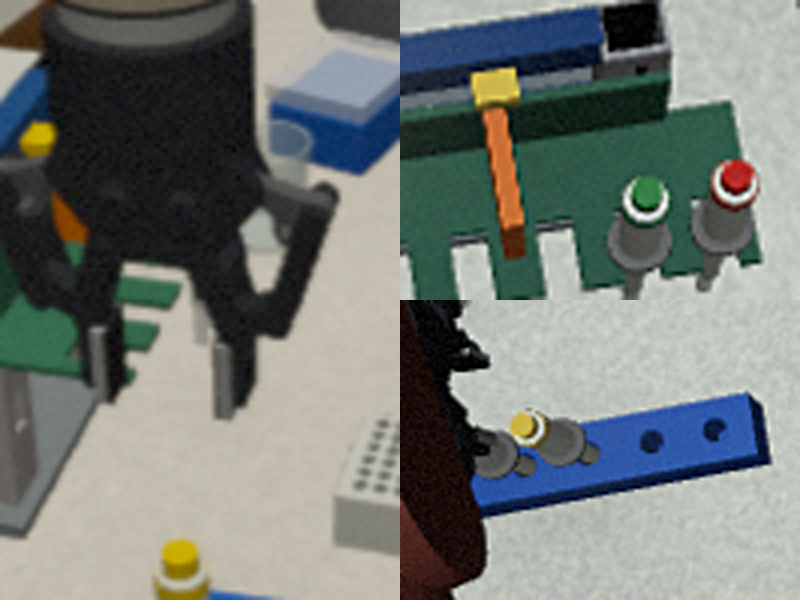

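Request:
step_arm --targets '[{"travel": [-0.0013,0.002,-0.02],"angular": [0,0,0],"gripper": 0.5},{"travel": [-0.0013,0.002,-0.07],"angular": [0,0,0],"gripper": 0.5},{"travel": [-0.0013,0.002,-0.13],"angular": [0,0,0],"gripper": 0.5},{"travel": [-0.0013,0.002,-0.19],"angular": [0,0,0],"gripper": 0.5},{"travel": [-0.0013,0.002,-0.222],"angular": [0,0,0],"gripper": 0.5},{"travel": [-0.0013,0.002,-0.222],"angular": [0,0,0],"gripper": 0.5},{"travel": [-0.0013,0.002,-0.222],"angular": [0,0,0],"gripper": 0},{"travel": [-0.0013,0.002,-0.222],"angular": [0,0,0],"gripper": 0},{"travel": [-0.0013,0.002,-0.222],"angular": [0,0,0],"gripper": 0},{"travel": [-0.0013,0.002,-0.222],"angular": [0,0,0],"gripper": 0}]'

```text
t: 25.8
tool_pos: [0.476, 0.3001, 0.155]
tool_rot: [2.028, 2.398, 0.003]
contact_force: [-0.3, -0.0, -0.4]
opening: 0.023
grip_force: 39.2
```

Request:
step_arm --targets '[{"travel": [0,0,0],"angular": [0,0,0],"gripper": 0},{"travel": [0,0,0.02],"angular": [0,0,0],"gripper": 0},{"travel": [0,0,0.06],"angular": [0,0,0],"gripper": 0},{"travel": [0,0,0.1],"angular": [0,0,0],"gripper": 0},{"travel": [0,0,0.14],"angular": [0,0,0],"gripper": 0},{"travel": [0,0,0.15],"angular": [0,0,0],"gripper": 0},{"travel": [0,0,0.15],"angular": [0,0,0],"gripper": 0}]'

```text
t: 26.5
tool_pos: [0.476, 0.3001, 0.2455]
tool_rot: [2.028, 2.398, 0.005]
contact_force: [-0.0, -0.7, -1.3]
opening: 0.0233
grip_force: 39.4
```

Request:
step_arm --targets '[{"travel": [0.01,-0.05,0],"angular": [0,0,0],"gripper": 0},{"travel": [0.03,-0.12,0],"angular": [0,0,0],"gripper": 0},{"travel": [0.055,-0.2,0],"angular": [0,0,0],"gripper": 0},{"travel": [0.08,-0.27,0],"angular": [0,0,0],"gripper": 0},{"travel": [0.105,-0.33,-0.02],"angular": [0,0,0],"gripper": 0},{"travel": [0.125,-0.38,-0.05],"angular": [0,0,0],"gripper": 0},{"travel": [0.133,-0.403,-0.07],"angular": [0,0,0],"gripper": 0},{"travel": [0.133,-0.403,-0.076],"angular": [0,0,0],"gripper": 0},{"travel": [0.133,-0.403,-0.076],"angular": [0,0,0],"gripper": 0},{"travel": [0.133,-0.403,-0.076],"angular": [0,0,0],"gripper": 0}]'

```text
t: 27.5
tool_pos: [0.555, 0.0593, 0.1983]
tool_rot: [-2.027, -2.4, -0.001]
contact_force: [0.0, 0.2, -0.7]
opening: 0.023
grip_force: 39.4
```

Request:
step_arm --targets '[{"travel": [0,0,0],"angular": [0,0,0],"gripper": 0},{"travel": [0,0,0],"angular": [0,0,0],"gripper": 0}]'

```text
t: 27.7
tool_pos: [0.5554, 0.0589, 0.199]
tool_rot: [2.026, 2.399, 0.002]
contact_force: [0.8, 1.7, -1.4]
opening: 0.0232
grip_force: 39.4
```

Request:
step_arm --targets '[{"travel": [0.02,0,0],"angular": [0,0,0],"gripper": 0},{"travel": [0.045,0.0035,0],"angular": [0,0,0],"gripper": 0},{"travel": [0.07,0.0078,0],"angular": [0,0,0],"gripper": 0},{"travel": [0.09,0.0112,0],"angular": [0,0,0],"gripper": 0},{"travel": [0.103,0.0134,0],"angular": [0,0,0],"gripper": 0},{"travel": [0.1083,0.0142,0],"angular": [0,0,0],"gripper": 0},{"travel": [0.1083,0.0142,0],"angular": [0,0,0],"gripper": 0}]'

```text
t: 28.4
tool_pos: [0.6204, 0.0666, 0.198]
tool_rot: [-2.028, -2.399, 0.0]
contact_force: [-0.9, 0.1, -0.7]
opening: 0.0232
grip_force: 39.5
```

Request:
step_arm --targets '[{"travel": [0,0,-0.007],"angular": [0,0,0],"gripper": 0},{"travel": [0,0,-0.013],"angular": [0,0,0],"gripper": 0},{"travel": [0,0,-0.018],"angular": [0,0,0],"gripper": 0},{"travel": [0,0,-0.021],"angular": [0,0,0],"gripper": 0},{"travel": [0,0,-0.023],"angular": [0,0,0],"gripper": 0},{"travel": [0,0,-0.024],"angular": [0,0,0],"gripper": 0},{"travel": [0,0,-0.024],"angular": [0,0,0],"gripper": 0}]'

```text
t: 29.1
tool_pos: [0.6202, 0.0665, 0.1838]
tool_rot: [2.029, 2.399, 0.0]
contact_force: [0.1, 0.0, -1.5]
opening: 0.0231
grip_force: 39.5
```

Request:
step_arm --targets '[{"travel": [0,0,-0.001],"angular": [0,0,0],"gripper": 0},{"travel": [0,0,-0.002],"angular": [0,0,0],"gripper": 0},{"travel": [0,0,-0.002],"angular": [0,0,0],"gripper": 0}]'

```text
t: 29.4
tool_pos: [0.6202, 0.0665, 0.1826]
tool_rot: [2.028, 2.399, 0.0]
contact_force: [0.1, 0.8, -0.0]
opening: 0.0231
grip_force: 39.5
```

Request:
step_arm --targets '[{"travel": [0,0,0],"angular": [0,0,0],"gripper": 0.45},{"travel": [0,0,0],"angular": [0,0,0],"gripper": 0.45},{"travel": [0,0,0],"angular": [0,0,0],"gripper": 0.45},{"travel": [0,0,0],"angular": [0,0,0],"gripper": 0.45},{"travel": [0,0,0.04],"angular": [0,0,0],"gripper": 0.45},{"travel": [0,0,0.1],"angular": [0,0,0],"gripper": 0.45},{"travel": [0,0,0.17],"angular": [0,0,0],"gripper": 0.45},{"travel": [0,0,0.17],"angular": [0,0,0],"gripper": 0.45}]'

```text
t: 30.2
tool_pos: [0.6232, 0.0665, 0.2932]
tool_rot: [2.022, 2.391, 0.013]
contact_force: [0.6, -0.7, 1.1]
opening: 0.0384
grip_force: 0.0
```

Request:
step_arm --targets '[{"travel": [-0.04,0.07,0],"angular": [0,0,0],"gripper": 0.5},{"travel": [-0.08,0.14,0],"angular": [0,0,0],"gripper": 0.5},{"travel": [-0.12,0.21,0],"angular": [0,0,0],"gripper": 0.5},{"travel": [-0.16,0.28,0],"angular": [0,0,0],"gripper": 0.5},{"travel": [-0.2,0.35,0],"angular": [0,0,0],"gripper": 0.5},{"travel": [-0.24,0.42,0],"angular": [0,0,0],"gripper": 0.5},{"travel": [-0.256,0.47,0],"angular": [0,0,0],"gripper": 0.5},{"travel": [-0.256,0.47,0],"angular": [0,0,0],"gripper": 0.5},{"travel": [-0.256,0.47,0],"angular": [0,0,0],"gripper": 0.5},{"travel": [-0.256,0.47,0],"angular": [0,0,0],"gripper": 0.5}]'

```text
t: 31.2
tool_pos: [0.467, 0.3477, 0.2843]
tool_rot: [2.03, 2.398, -0.001]
contact_force: [0.4, -0.7, 0.0]
opening: 0.0425
grip_force: 0.0
```

Request:
step_arm --targets '[{"travel": [-0.0007,0.001,-0.02],"angular": [0,0,0],"gripper": 0.5},{"travel": [-0.0007,0.001,-0.07],"angular": [0,0,0],"gripper": 0.5},{"travel": [-0.0007,0.001,-0.13],"angular": [0,0,0],"gripper": 0.5},{"travel": [-0.0007,0.001,-0.19],"angular": [0,0,0],"gripper": 0.5},{"travel": [-0.0007,0.001,-0.218],"angular": [0,0,0],"gripper": 0.5},{"travel": [-0.0007,0.001,-0.218],"angular": [0,0,0],"gripper": 0.5},{"travel": [-0.0007,0.001,-0.218],"angular": [0,0,0],"gripper": 0},{"travel": [-0.0007,0.001,-0.218],"angular": [0,0,0],"gripper": 0},{"travel": [-0.0007,0.001,-0.218],"angular": [0,0,0],"gripper": 0},{"travel": [-0.0007,0.001,-0.218],"angular": [0,0,0],"gripper": 0}]'

```text
t: 32.2
tool_pos: [0.4671, 0.3497, 0.1556]
tool_rot: [2.028, 2.398, 0.005]
contact_force: [-0.3, -0.7, 2.8]
opening: 0.023
grip_force: 39.5
```

Request:
step_arm --targets '[{"travel": [0,0,0],"angular": [0,0,0],"gripper": 0},{"travel": [0,0,0.02],"angular": [0,0,0],"gripper": 0},{"travel": [0,0,0.06],"angular": [0,0,0],"gripper": 0},{"travel": [0,0,0.1],"angular": [0,0,0],"gripper": 0},{"travel": [0,0,0.14],"angular": [0,0,0],"gripper": 0},{"travel": [0,0,0.15],"angular": [0,0,0],"gripper": 0},{"travel": [0,0,0.15],"angular": [0,0,0],"gripper": 0}]'

```text
t: 32.9
tool_pos: [0.4666, 0.3494, 0.2451]
tool_rot: [2.028, 2.398, 0.004]
contact_force: [-0.0, -0.9, -2.1]
opening: 0.0232
grip_force: 39.6
```

Request:
step_arm --targets '[{"travel": [0.01,-0.05,0],"angular": [0,0,0],"gripper": 0},{"travel": [0.03,-0.12,0],"angular": [0,0,0],"gripper": 0},{"travel": [0.05,-0.2,0],"angular": [0,0,0],"gripper": 0},{"travel": [0.075,-0.28,0],"angular": [0,0,0],"gripper": 0},{"travel": [0.1,-0.34,-0.02],"angular": [0,0,0],"gripper": 0},{"travel": [0.125,-0.39,-0.05],"angular": [0,0,0],"gripper": 0},{"travel": [0.137,-0.414,-0.07],"angular": [0,0,0],"gripper": 0},{"travel": [0.137,-0.414,-0.076],"angular": [0,0,0],"gripper": 0},{"travel": [0.137,-0.414,-0.076],"angular": [0,0,0],"gripper": 0},{"travel": [0.137,-0.414,-0.076],"angular": [0,0,0],"gripper": 0}]'

```text
t: 33.9
tool_pos: [0.548, 0.1019, 0.1981]
tool_rot: [-2.026, -2.4, -0.0]
contact_force: [0.6, 0.2, -1.2]
opening: 0.0227
grip_force: 39.6
```

Request:
step_arm --targets '[{"travel": [0,0,0],"angular": [0,0,0],"gripper": 0},{"travel": [0,0,0],"angular": [0,0,0],"gripper": 0}]'

```text
t: 34.1
tool_pos: [0.5485, 0.1017, 0.199]
tool_rot: [2.026, 2.4, 0.002]
contact_force: [-0.9, 0.2, -1.4]
opening: 0.0232
grip_force: 39.6
```

Request:
step_arm --targets '[{"travel": [0.02,0.0005,0],"angular": [0,0,0],"gripper": 0},{"travel": [0.045,0.0046,0],"angular": [0,0,0],"gripper": 0},{"travel": [0.07,0.0088,0],"angular": [0,0,0],"gripper": 0},{"travel": [0.09,0.0122,0],"angular": [0,0,0],"gripper": 0},{"travel": [0.103,0.0144,0],"angular": [0,0,0],"gripper": 0},{"travel": [0.1077,0.0152,0],"angular": [0,0,0],"gripper": 0},{"travel": [0.1077,0.0152,0],"angular": [0,0,0],"gripper": 0}]'

```text
t: 34.8
tool_pos: [0.6131, 0.1098, 0.198]
tool_rot: [-2.028, -2.399, 0.001]
contact_force: [0.5, 0.1, -1.5]
opening: 0.0233
grip_force: 39.6
```

Request:
step_arm --targets '[{"travel": [0,0,-0.007],"angular": [0,0,0],"gripper": 0},{"travel": [0,0,-0.013],"angular": [0,0,0],"gripper": 0},{"travel": [0,0,-0.018],"angular": [0,0,0],"gripper": 0},{"travel": [0,0,-0.021],"angular": [0,0,0],"gripper": 0},{"travel": [0,0,-0.023],"angular": [0,0,0],"gripper": 0},{"travel": [0,0,-0.024],"angular": [0,0,0],"gripper": 0},{"travel": [0,0,-0.024],"angular": [0,0,0],"gripper": 0}]'

```text
t: 35.5
tool_pos: [0.6129, 0.1098, 0.1837]
tool_rot: [2.029, 2.399, 0.0]
contact_force: [-0.1, 0.3, -1.6]
opening: 0.0234
grip_force: 39.6
```

Lower slightly more, release, rise and back well away to see.

Request:
step_arm --targets '[{"travel": [0,0,-0.001],"angular": [0,0,0],"gripper": 0},{"travel": [0,0,-0.002],"angular": [0,0,0],"gripper": 0},{"travel": [0,0,-0.002],"angular": [0,0,0],"gripper": 0}]'

```text
t: 35.8
tool_pos: [0.6132, 0.1099, 0.1831]
tool_rot: [2.028, 2.398, 0.001]
contact_force: [-1.2, 0.2, -0.1]
opening: 0.0231
grip_force: 39.6
```

Request:
step_arm --targets '[{"travel": [0,0,0],"angular": [0,0,0],"gripper": 0.45},{"travel": [0,0,0],"angular": [0,0,0],"gripper": 0.45},{"travel": [0,0,0],"angular": [0,0,0],"gripper": 0.45},{"travel": [0,0,0],"angular": [0,0,0],"gripper": 0.45},{"travel": [0,0,0.04],"angular": [0,0,0],"gripper": 0.45},{"travel": [0,0,0.1],"angular": [0,0,0],"gripper": 0.45},{"travel": [0,0,0.17],"angular": [0,0,0],"gripper": 0.45},{"travel": [0,0,0.17],"angular": [0,0,0],"gripper": 0.45}]'

```text
t: 36.6
tool_pos: [0.616, 0.11, 0.293]
tool_rot: [2.022, 2.392, 0.014]
contact_force: [0.7, -0.2, 0.6]
opening: 0.0383
grip_force: 0.0
```

Request:
step_arm --targets '[{"travel": [-0.08,0.03,0.05],"angular": [0,0,0],"gripper": 0.5},{"travel": [-0.16,0.09,0.05],"angular": [0,0,0],"gripper": 0.5},{"travel": [-0.22,0.14,0.05],"angular": [0,0,0],"gripper": 0.5},{"travel": [-0.28,0.2,0.05],"angular": [0,0,0],"gripper": 0.5},{"travel": [-0.3,0.25,0.05],"angular": [0,0,0],"gripper": 0.5},{"travel": [-0.32,0.32,0.05],"angular": [0,0,0],"gripper": 0.5},{"travel": [-0.34,0.4,0.05],"angular": [0,0,0],"gripper": 0.5},{"travel": [-0.34,0.4,0.05],"angular": [0,0,0],"gripper": 0.5},{"travel": [-0.34,0.4,0.05],"angular": [0,0,0],"gripper": 0.5}]'

```text
t: 37.5
tool_pos: [0.4083, 0.3506, 0.3141]
tool_rot: [2.026, 2.401, -0.001]
contact_force: [-1.0, -0.1, -0.4]
opening: 0.043
grip_force: 0.0
```

```bash
python3 - <<'E'
from h import *
s=snap("side",10);t=snap("top",10)
b=np.zeros((600,800,3),np.uint8)
b[:,:400]=crop(s,220,170,100,150,4);b[:300,400:]=cv2.resize(cv2.convertScaleAbs(crop(t,240,120,133,100,3),alpha=1.7),(400,300));b[300:,400:]=cv2.resize(cv2.convertScaleAbs(t["img"][:,:,::-1],alpha=1.7),(400,300))
cv2.imwrite("pics/m13.png",b)
for n,lo,hi in(("red",(0,140,80),(8,255,255)),("grn",(50,120,60),(75,255,255))):pass
E
```

```text
(no output)
```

View pics/m13.png

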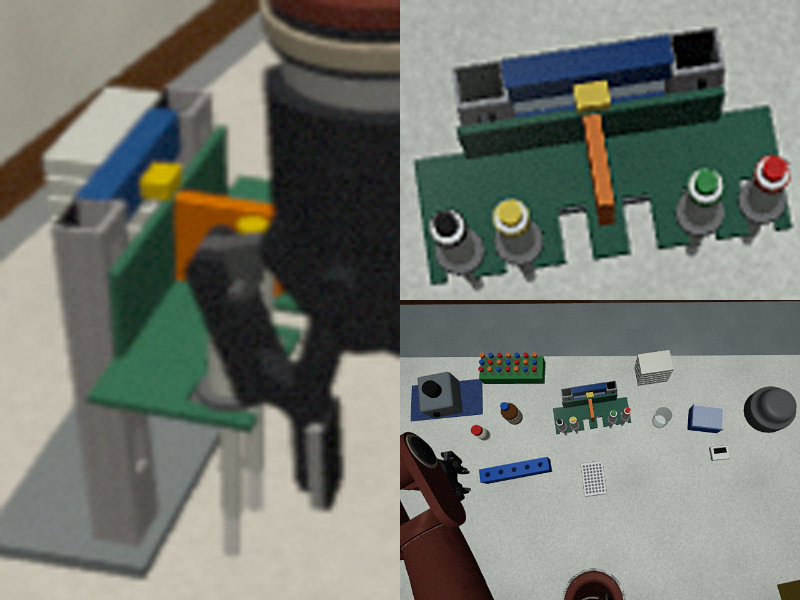

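```bash
python3 -c "
from station import ctrl
print(ctrl.finish_job())"
```

```text
the job is handed in; nothing more can be done
None
```

The green bracket is locked home with the yellow catch out over its plate. All four pipettes present (red, green, yellow and black; no blue one) hang upright in slots of their own, and the job was handed in at about 38 s with no verdict shown to me.

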